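# Hook the bead case shut and hold it against the spring stop

## Robot

A 6-joint arm with a two-finger parallel gripper is mounted at the origin on the work surface. World frame = base frame: x ahead of the robot, y to its left, z up, the work surface at z = 0. Lengths are in m, angles in rad, forces in N, time in s.
With the tool pointing down it reaches from about 0.25 to 0.725 m from the base axis. Payload 4 kg.
Tool frame: the origin (TCP) lies at the very end of the fingers, on their centre line; the grasp point (between the pads) lies 19 mm behind it; z points along the fingers, y is the direction in which the jaws open and shut (so a half turn about z gives the same grasp; the last joint's range is limited). The gripper opens to 85 mm and grips with 20 to 120 N. Pads are 22 mm wide; open, the fingers measure 114 mm over their backs; the gripper's body (76 mm by 85 mm) begins 54 mm behind the grasp point. The pads swing forward as they close: fully open they stand 13 mm farther back than shut.
Start: joints at [-1.192, 0.241, 0.005, 1.335, 0, 1.571], TCP at [0.185, -0.465, 0.231] pointing down, gripper open.
Joint ranges: [-2.72, 2.72], [-1.05, 1.87], [-1.09, 1.28], [-1.99, 2.15], [-1.42, 1.44], [-3.14, 3.14]. Speed limits (rad/s): [2.79, 2.79, 3.14, 3.14, 3.14, 3.14].

## Interface

Orientations are given as a unit quaternion [x, y, z, w].
In Python, from workcell import bot gives the robot as it stands.
- The arm moves only by the shell command python3 -m crank 'ROWS'. ROWS is JSON, a list that holds one entry, the list of rows, each a list of 5 numbers: the shift along the tool's x, y, z in mm, then the turn about the tool's z in degrees, then the closure in counts, from 0 (fully open) to 255 (shut). In form: [[[tx, ty, tz, turn, grip], ...]]. A call has 1 to 12 rows; each row shifts and turns the pose as measured when the row begins, along the tool's axes as they then stand; what a row does not reach is not made up. A row lasts 1/8 s, in which the tool goes at most 62.5 mm and 10.7 degrees, less where a joint would pass 70% of its speed; a pose out of reach is approached as far as the arm can. A call is refused whole if a number of a shift passes 62.5 or a number of a turn 10.7, either way. A call with a gripper value outside its range is refused whole. The fingers move at their own pace and stop on an object; the grip force is fixed at half the most. Time passes only in rows, so rows that do not move let the fingers close. It gives the time, the measured TCP pose, the force and the opening at its end, in the units of the state.
- bot.get_obs(): the state, without advancing time (a new reading comes with each control period).
- bot.camera(name): name is "scene" or "top" or "wrist"; returns a dict with "img" (384x512x3 uint8, blue, green, red), "depth" (384x512 float32, m along the optical axis (not along the pixel's ray), 0 where there is no reading), "fx", "fy", "cx", "cy" (pixels), "R" (3x3) and "t" (3): a world point X has camera coordinates R X + t; the wrist camera has in their place "T_tool_cam" (4x4, takes a point from camera to tool coordinates, whose origin is the TCP and whose axes are the flange's). Camera axes: x right, y down, z forward; pixel columns grow to the right and rows downward; lengths in m; the calibration is good to about 2 mm. A picture is of the moment at which its call begins: read the wrist's pose just before it.
- bot.job_done(): hands the job in, once; it reports no verdict.
The state is a dict: "clock": time; "joint_pos": joint angles; "joint_vel": joint speeds; "tau": joint torques, N m; "eef_pos": TCP position; "tool_rot": TCP orientation; "ft_force": force on the tool from outside, world axes, zero at the start; "ft_torque": the same for the moment, N m; "grip_width": finger opening in m.
Only numpy, scipy, OpenCV 4.12 (cv2) and the standard library are available. Lean on these libraries where they do the work, as an engineer would, in place of code of your own. Each camera call takes 0.05 s, during which the arm holds its last target.

## Task

Swing the hook on top of the bead case shut until it rests in its keeper, then slide the case, flat on the table, squarely against the middle of the spring stop's plate and keep pressing it there with a steady push of about 10 N, so that I can screw a handle on. Go gently, never ramming the stop, leave the pliers, bead box and jar where they are, and finish while still holding the case pressed against the plate: do not let go.

Things in the scene. Friction and masses are not known exactly. Their poses are not given: they have to be found in the camera images.
- case: Loose closed bead case, 130 long (its x) x 64 wide (its y) x 45 mm high, 0.4 to 0.8 kg, pink rim and clear top; origin at the centre of its underside, x along its length towards the end that goes against the stop, z up. At the start it stands on the table 40 to 90 mm short of the plate, up to 40 mm off to a side and up to 0.35 rad askew. It can be gripped across its 64 mm width or pushed from behind.
- hook (a joint): Flat steel hook lying on top of the case, turning in the horizontal plane about an upright pivot: 0 = closed, lying along the case's +x with its end in the keeper (a stop there lets it go no further); positive = swung out towards the case's +y, up to 1.6 rad. Starts open by 0.8 to 1.5 rad, sticking out over the +y side. Stiff pivot (0.03 N m): stays where it is left. Bar 9 wide, 68 mm long from the pivot, its top 52 mm above the table.
- hook_pivot (a point): Pivot of the hook, on the case's top at case x = -30, y = 0, z = 45 mm.
- hook_peg (a point): Middle of the hook's upright round finger peg, 10 mm in diameter, 50 mm from the pivot along the hook; it rises from the bar (52 mm above the table) to 71 mm above the table; this point is 61 mm above the table. The keeper is a small bracket on the case's top at case x = 33 to 41 mm, 11 mm high, open to the +y side, 13 mm beyond the closed peg.
- stop: Spring stop fixed to the table: a wooden block 150 mm wide and 75 mm high, on a plywood foot, with a plate 88 mm in front of it (resting) on two sprung rods. Origin on the table below the middle of the plate's resting face; x points away from the case into the block (the direction to push), y along the plate, z up. It does not move.
- plate (a joint): How far the stop's plate is pushed back along the stop's +x, m: 0 at rest, 0.036 at most. Spring of 600 N/m (10 N at 17 mm), no preload. Cork-faced aluminium plate 120 wide, from 16 to 61 mm above the table.
- pliers: Bystander: pliers lying flat, 135 x 70 x 18 mm, origin near the middle, x towards the jaws. Leave alone.
- beadbox: Bystander: clear square bead box 70 x 70 x 30 mm, origin at the centre of its underside. Leave alone.
- beadjar: Bystander: clear bead jar with white cap, 50 mm in diameter, 61 mm high, origin at the centre of its underside. Leave alone.
Not all that is in view belongs to the job. There is more than one size of the case; the job needs the smaller. Leave any white look-alike of the stop alone.

How it is judged:
On the way, in this order (a step that is already met when the one before it is completed fails the run):
1. the hook is swung shut into its keeper, before the case touches the stop (value of joint hook below 0.06 rad and contact force between case and stop below 0.5 N), for 0.2 s.
2. the case is pressed squarely against the plate with 5 to 15 N, steadily for 1 s (contact force between case and stop between 5 and 15 N and y of case in the frame of stop between -0.025 and 0.025 m and angle between the x axis of case and the x axis of stop, either way round below 0.08 rad and height (world z) of case below 0.006 m and angle between case's own z axis and vertical below 0.06 rad and value of joint hook below 0.08 rad), for 1 s.
At the end, for the whole second after the job is handed in: The hook is shut (under 0.08 rad); the case stands flat on the table (underside within 6 mm, tilt under 0.06 rad), centred on the stop within 25 mm, square to it within 0.08 rad, still, and pressed against the plate with 5 to 15 N while the robot keeps holding it (all of step 2 and linear speed of case below 0.02 m/s); the arm keeps its last pose, push and grip.
It fails at once if the case is rammed or pressed against the stop with more than 25 N (contact force between case and stop above 25 N).
It fails at once if the pliers is moved more than 30 mm (distance of pliers from where it was at the start of the episode above 0.03 m).
It fails at once if the beadbox is moved more than 30 mm (distance of beadbox from where it was at the start of the episode above 0.03 m).
It fails at once if the beadjar is moved more than 30 mm (distance of beadjar from where it was at the start of the episode above 0.03 m).
It also fails if it takes over 51 s, if anything falls off the work surface, if the arm or the gripper's body presses on something with over 40 N, if the wrist force passes 120 N, or if a joint passes its speed limit or range.

## Working session

There is one attempt and no reset: what is moved stays moved. The work goes in short steps, Python scripts to look and compute and a shell command to move; the robot and the scene stay as the last step left them, time stands still between calls to the robot, and variables do not carry over. Pictures are saved under pics/ and viewed, and the job is handed in when it is done.

```bash
ls; mkdir -p pics
python3 - <<'E'
from workcell import bot
import cv2,numpy as np,pickle
o=bot.get_obs();print({k:np.round(v,3) for k,v in o.items()})
d={}
for n in("scene","top"):
    c=bot.camera(n);d[n]=c;cv2.imwrite(f"pics/{n}0.png",c["img"]);print(n,c["fx"],c["cx"],c["cy"],c["R"],c["t"])
pickle.dump(d,open("cams.pkl","wb"))
E
```

```text
pics
{'clock': np.float64(0.0), 'joint_pos': array([-1.192,  0.241,  0.004,  1.335, -0.   ,  1.571]), 'joint_vel': array([ 0.001, -0.   ,  0.002,  0.001,  0.001,  0.   ]), 'tau': array([ 1.0000e-03, -3.7232e+01,  2.5240e+01,  1.7000e-02,  0.0000e+00,
        0.0000e+00]), 'eef_pos': array([ 0.185, -0.464,  0.23 ]), 'tool_rot': array([ 0.982,  0.188, -0.   , -0.001]), 'ft_force': array([ 0.207, -1.075, -0.624]), 'ft_torque': array([ 0.014, -0.019, -0.032]), 'grip_width': np.float64(0.085)}
scene 441.1552476854344 260.60797433900683 193.5782146141284 [[-0.83211003  0.55454965 -0.00822085]
 [ 0.36071697  0.529883   -0.76753324]
 [-0.4212792  -0.6416375  -0.64095643]] [ 0.44178255 -0.11891092  1.27671454]
top 365.38772533635097 256.2413276178842 193.3313601612109 [[-0.00691418 -0.99996496 -0.00471983]
 [-0.9877835   0.00756461 -0.15564878]
 [ 0.15567903  0.00358599 -0.98780118]] [-0.00833312  0.55575084  0.92399282]
```

View pics/top0.png

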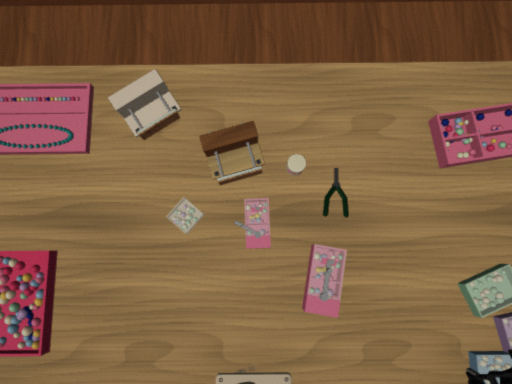

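View pics/scene0.png

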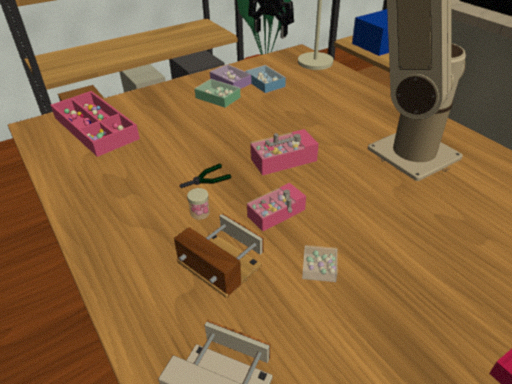

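Two cases are in view in the top image: one at (257,222), the other at (326,280) and visibly larger. The smaller one at (257,222) also has its hook sticking out and stands in front of the wooden stop at (232,150). The white stop at (145,105) is the look-alike. I'll confirm with an enlarged crop and measurements.

```bash
cat > h.py <<'E'
import numpy as np,cv2,pickle
def world(c,u,v,z):
    "pixel -> world on plane height z"
    R,t=np.array(c["R"]),np.array(c["t"])
    d=R.T@np.array([(u-c["cx"])/c["fx"],(v-c["cy"])/c["fy"],1.]);o=-R.T@t
    return o+d*(z-o[2])/d[2]
def cloud(c):
    h,w=c["depth"].shape;v,u=np.mgrid[:h,:w];D=c["depth"]
    P=np.stack([(u-c["cx"])/c["fx"]*D,(v-c["cy"])/c["fy"]*D,D],-1)
    return (P-np.array(c["t"]))@np.array(c["R"])
def proj(c,X):
    p=np.array(c["R"])@np.array(X)+np.array(c["t"]);return p[0]/p[2]*c["fx"]+c["cx"],p[1]/p[2]*c["fy"]+c["cy"]
E
python3 - <<'E'
from h import *
d=pickle.load(open("cams.pkl","rb"))
c=d["top"];im=c["img"][110:320,190:360];cv2.imwrite("pics/crop1.png",cv2.resize(im,None,fx=2.8,fy=2.8,interpolation=cv2.INTER_CUBIC))
im=c["img"][115:260,195:275];cv2.imwrite("pics/crop2.png",cv2.resize(im,None,fx=4,fy=4,interpolation=cv2.INTER_CUBIC))
c=d["scene"];im=c["img"][120:300,165:345];cv2.imwrite("pics/crop3.png",cv2.resize(im,None,fx=3.3,fy=3.3,interpolation=cv2.INTER_CUBIC))
P=cloud(d["top"]);
for v in range(195,252,5): print(v,[int(1000*x) for x in P[v,228:276:3,2]])
E
```

```text
195 [-4, 2, -2, 0, -1, -2, -1, 0, 2, 0, -3, 2, 1, 999, 1, 1]
200 [-2, -2, 0, 0, 0, 0, 47, 44, 44, 45, 44, 45, 42, 45, 2, 0]
205 [-1, 0, 0, 1, -1, 2, 44, 41, 45, 47, 44, 45, 46, 45, 0, 1]
210 [0, -1, -2, 0, 0, -2, 46, 45, 44, 45, 48, 44, 47, 43, -1, -1]
215 [0, 0, -1, -3, -1, -1, 47, 43, 46, 44, 42, 44, 44, 45, -3, -2]
220 [0, 0, 0, 0, -3, 1, 42, 41, 43, 44, 43, 45, 46, 44, 0, 1]
225 [0, 0, -2, 1, 70, 53, 43, 47, 44, 42, 43, 42, 46, 44, -1, 0]
230 [0, 0, 1, 0, -2, 1, 42, 53, 50, 42, 44, 43, 41, 45, 0, -3]
235 [0, 0, 2, -1, -1, -1, 44, 43, 42, 55, 55, 44, 44, 46, 45, 0]
240 [0, 0, 1, 0, -2, 3, 45, 47, 43, 44, 44, 44, 45, 45, 44, 0]
245 [-2, 0, 1, -2, 2, -1, 47, 43, 46, 46, 42, 46, 47, 44, 43, 0]
250 [0, 0, -2, 0, 0, 0, 0, 0, 0, -2, -1, 0, -1, -1, -3, -2]
```

View pics/crop2.png

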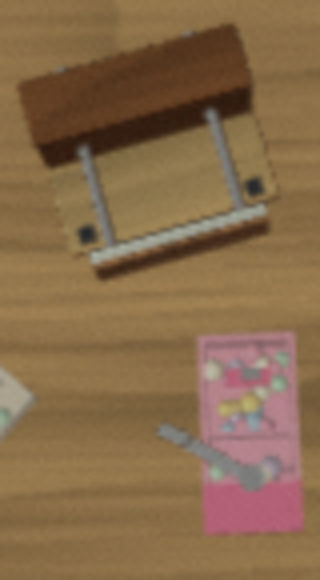

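View pics/crop3.png

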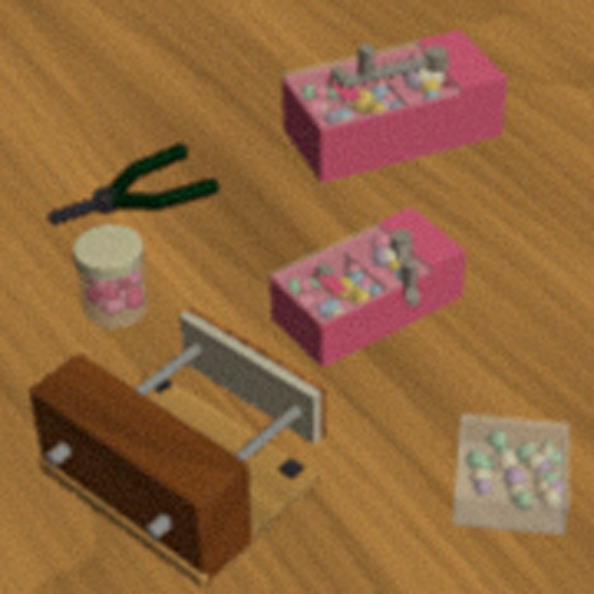

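View pics/crop1.png

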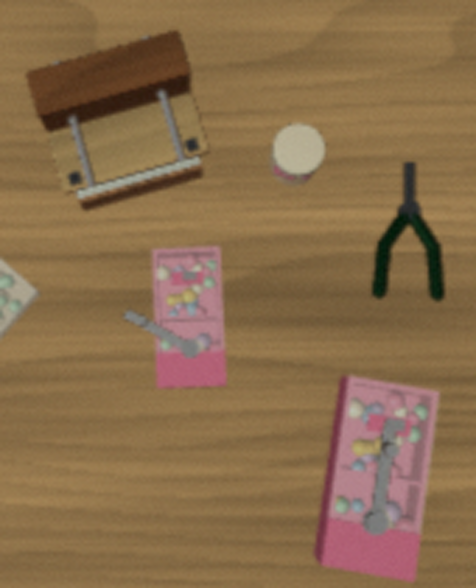

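The crops confirm it. The small case is at top-image (257,222) with its hook sticking out to the left, which is world +y. The large case is at (326,280) with its hook already shut. The wooden stop's plate edge runs about (218,181)–(262,168). Next I'll measure the poses.

```bash
cat >> h.py <<'E'
def rect(pts):
    r=cv2.minAreaRect((pts[:,:2]*1000).astype(np.float32));return r,cv2.boxPoints(r)
def caseX(c,box):
    P=cloud(c);u0,u1,v0,v1=box
    Q=P[v0:v1,u0:u1].reshape(-1,3);return Q
E
python3 - <<'E'
from h import *
d=pickle.load(open("cams.pkl","rb"))
for n,b in (("top",(225,280,188,258)),("scene",(235,315,175,235))):
    Q=caseX(d[n],b)
    m=(Q[:,2]>.036)&(Q[:,2]<.049);T=Q[m];
    r,bx=rect(T[(np.abs(T[:,1]-np.median(T[:,1]))<.05)]);print(n,r,bx.round())
    K=Q[(Q[:,2]>.0505)&(Q[:,2]<.1)];print(len(K));
    H=Q[Q[:,2]>.062];print("peg",H.round(3),H.mean(0))
# edge corner pixel by colour in top
c=d["top"];hsv=cv2.cvtColor(c["img"],cv2.COLOR_BGR2HSV)
P=cloud(c)
b=P[155:190,205:272].reshape(-1,3);m=(b[:,2]>.05)&(b[:,2]<.068);B=b[m];
print("plate pts",len(B)); r,bx=rect(B);print(r,bx.round())
b=P[118:165,195:265].reshape(-1,3);B=b[(b[:,2]>.069)&(b[:,2]<.085)];r,bx=rect(B);print("block",r,bx.round())
Ps=cloud(d["scene"]);b=Ps[205:300,165:275].reshape(-1,3);B=b[(b[:,2]>.069)&(b[:,2]<.085)];r,bx=rect(B);print("block s",r,bx.round())
b=Ps[205:260,205:275].reshape(-1,3);B=b[(b[:,2]>.02)&(b[:,2]<.066)];r,bx=rect(B);print("plate s",r,bx.round())
E
```

```text
top ((477.8985595703125, -11.511207580566406), (129.69256591796875, 69.66197204589844), 2.459573745727539) [[412.  21.]
 [415. -49.]
 [544. -44.]
 [541.  26.]]
97
peg [[ 0.405 -0.016  0.999]
 [ 0.405 -0.016  0.999]
 [ 0.405 -0.016  0.999]
 [ 0.405 -0.016  0.999]
 [ 0.405 -0.016  0.999]
 [ 0.405 -0.016  0.999]
 [ 0.405 -0.016  0.999]
 [ 0.405 -0.016  0.999]
 [ 0.405 -0.016  0.999]
 [ 0.405 -0.016  0.999]
 [ 0.405 -0.016  0.999]
 [ 0.405 -0.016  0.999]
 [ 0.476  0.032  0.069]
 [ 0.475  0.029  0.071]
 [ 0.475  0.027  0.07 ]
 [ 0.473  0.032  0.071]
 [ 0.473  0.029  0.07 ]
 [ 0.473  0.027  0.068]
 [ 0.473  0.024  0.072]
 [ 0.405 -0.016  0.999]
 [ 0.471  0.032  0.068]
 [ 0.47   0.029  0.07 ]
 [ 0.47   0.027  0.07 ]
 [ 0.47   0.024  0.07 ]
 [ 0.468  0.029  0.07 ]
 [ 0.468  0.027  0.069]
 [ 0.405 -0.016  0.999]
 [ 0.405 -0.016  0.999]
 [ 0.405 -0.016  0.999]
 [ 0.405 -0.016  0.999]
 [ 0.405 -0.016  0.999]
 [ 0.405 -0.016  0.999]
 [ 0.405 -0.016  0.999]
 [ 0.405 -0.016  0.999]] [0.43063458 0.00106066 0.64380919]
scene ((512.9166870117188, 0.2832489013671875), (204.39208984375, 89.601951599121
[... 1212 characters left out ...]
0.731]] [0.71653215 0.32441388 0.38621387]
plate pts 236
((605.1353149414062, 30.85546875), (12.961849212646484, 118.92988586425781), 16.005834579467773) [[583.  86.]
 [615. -28.]
 [628. -25.]
 [595.  90.]]
block ((704.90087890625, 59.626678466796875), (47.008155822753906, 149.82217407226562), 15.703071594238281) [[662. 125.]
 [703. -19.]
 [748.  -6.]
 [707. 138.]]
block s ((705.13525390625, 62.066123962402344), (47.5587158203125, 150.94261169433594), 15.627856254577637) [[662. 128.]
 [703. -17.]
 [748.  -4.]
 [708. 141.]]
plate s ((611.5106201171875, 13.630950927734375), (173.58944702148438, 167.52662658691406), 48.92555618286133) [[ 491.    3.]
 [ 618. -107.]
 [ 732.   24.]
 [ 605.  134.]]
```

```bash
cat >> h.py <<'E'
def fitcase(c,box,x0=None):
    "fit 130x64 rectangle at z=.045 to pink-top points via lines on row edges"
    Q=caseX(c,box);T=Q[(Q[:,2]>.038)&(Q[:,2]<.0495)]
    from scipy.optimize import minimize
    def cost(p):
        a=p[2];d=T[:,:2]*1000-p[:2];X=d@[np.cos(a),np.sin(a)];Y=d@[-np.sin(a),np.cos(a)]
        out=np.clip(np.abs(X)-65,0,None)+np.clip(np.abs(Y)-32,0,None)
        return np.minimum(out,8).sum()
    best=None
    for g in (0,.1,-.1,.2,.3):
        m=np.median(T[:,:2],0)*1000
        r=minimize(cost,[m[0],m[1],g],method="Nelder-Mead")
        if best is None or r.fun<best.fun: best=r
    return best.x,best.fun,len(T)
E
python3 - <<'E'
from h import *
d=pickle.load(open("cams.pkl","rb"));c=d["top"]
print(fitcase(c,(225,280,188,258)))
x,_,_=fitcase(c,(225,280,188,258));a=x[2];R=np.array([[np.cos(a),-np.sin(a)],[np.sin(a),np.cos(a)]])
im=cv2.resize(c["img"],None,fx=4,fy=4,interpolation=cv2.INTER_CUBIC)
def dr(pts,z,col):
    q=[tuple(int((k+.5)*4) for k in proj(c,[p[0]/1000,p[1]/1000,z])) for p in pts]
    cv2.polylines(im,[np.array(q)],True,col,1)
dr([x[:2]+R@np.array(p) for p in ((65,32),(65,-32),(-65,-32),(-65,32))],.045,(0,255,0))
pv=x[:2]+R@np.array([-30,0]);print("pivot",pv)
dr([pv,(472.5,30)],.061,(255,0,0))
b=np.deg2rad(15.7);S=np.array([[np.cos(b),-np.sin(b)],[np.sin(b),np.cos(b)]])
s0=np.array([598,30]);dr([s0+S@np.array(p) for p in ((0,60),(0,-60),(-60,0))],.061,(0,255,255))
cv2.imwrite("pics/fit.png",im[440:1040,780:1180])
v=np.array([472.5,30])-pv;print(np.hypot(*v),np.arctan2(v[1],v[0]),np.arctan2(v[1],v[0])-a)
E
```

```text
(array([ 4.78027862e+02, -1.41042336e+01,  3.17926414e-02]), np.float64(42.24285356479203), 1139)
pivot [448.04302181 -15.05785214]
51.267473330902035 1.073505015434228 1.0417123740297545
```

View pics/fit.png

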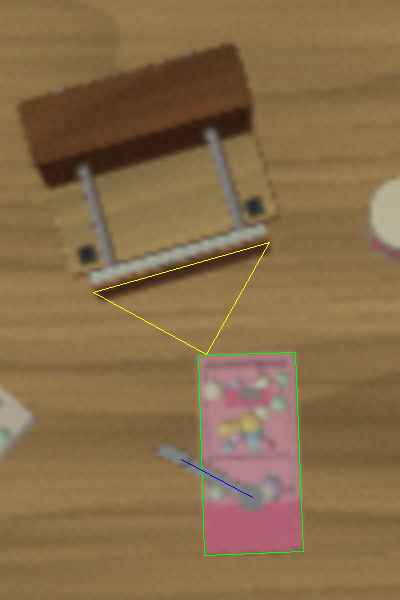

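Run:
```python
from h import *
d=pickle.load(open("cams.pkl","rb"));c=d["top"];P=cloud(c)
for u in (224,232,240,248,256):
    print(u)
    for v in range(168,188): 
        p=P[v,u]*1000
        if p[2]>6: print("  ",v,p.round(),c["img"][v,u])
b=np.deg2rad(15.7)
Q=P[150:192,205:275].reshape(-1,3)*1000;dd=Q[:,:2]-[598,30];s=np.c_[dd@[np.cos(b),np.sin(b)],dd@[-np.sin(b),np.cos(b)],Q[:,2]]
m=(np.abs(s[:,1])<55)&(np.abs(s[:,0])<30)&(s[:,2]>10)&(s[:,2]<80);s=s[m]
for lo in range(10,70,6):
    k=s[(s[:,2]>=lo)&(s[:,2]<lo+6)];print(lo,len(k),np.percentile(k[:,0],[0,10,50,90,100]).round(1) if len(k) else "")
```

```text
224
   168 [633.  77.  11.] [ 78 122 145]
   169 [629.  76.  14.] [ 80 125 148]
   170 [626.  76.  13.] [ 80 125 149]
   171 [624.  77.   9.] [ 81 124 146]
   172 [621.  77.  10.] [ 79 123 146]
   173 [618.  76.  13.] [ 83 127 151]
   174 [616.  77.   9.] [ 79 119 141]
   175 [613.  77.   9.] [ 78  98 111]
   176 [600.  72.  61.] [121 137 136]
   177 [597.  72.  61.] [149 164 161]
   178 [594.  72.  60.] [140 156 157]
   179 [592.  72.  61.] [ 88 115 140]
   180 [589.  72.  60.] [ 54  84 117]
   181 [588.  72.  52.] [31 49 75]
   182 [588.  74.  39.] [24 40 62]
   183 [587.  75.  29.] [37 57 81]
   184 [587.  76.  13.] [ 59  92 120]
232
   168 [632.  54.  11.] [ 80 124 148]
   169 [629.  54.  13.] [ 79 123 147]
   170 [626.  54.  13.] [ 82 128 152]
   171 [624.  54.  12.] [ 86 132 157]
   172 [621.  54.  13.] [ 83 128 149]
   173 [619.  54.   9.] [ 85 106 116]
   174 [604.  51.  62.] [147 163 160]
   175 [602.  51.  60.] [151 164 162]
   176 [600.  51.  58.] [133 147 150]
   177 [597.  51.  60.] [ 69  95 123]
   178 [594.  51.  61.] [39 63 92]
   179 [594.  52.  48.] [25 41 65]
   18
[... 760 characters left out ...]
 42.] [27 44 67]
   176 [605.  10.  32.] [37 56 82]
   177 [605.  10.  16.] [ 52  81 107]
   179 [405. -16. 999.] [ 75 116 144]
256
   168 [620. -12.  61.] [146 160 155]
   169 [618. -12.  62.] [135 147 147]
   170 [615. -12.  61.] [ 61  85 109]
   171 [612. -12.  60.] [40 63 91]
   172 [613. -12.  47.] [29 46 70]
   173 [612. -12.  39.] [30 44 70]
   174 [611. -12.  29.] [34 57 81]
10 37 [ 1.6 26.1 28.2 29.4 29.9]
16 18 [1.2 1.3 1.7 2.  2.3]
22 16 [1.3 1.4 1.7 2.1 2.3]
28 20 [0.9 1.1 1.6 2.  2.2]
34 18 [ 0.9  1.3  1.8 25.4 28.8]
40 44 [ 0.8  1.4 17.8 27.  29.5]
46 21 [ 0.6  1.1  1.6  2.4 28.4]
52 25 [ 0.7  1.1  1.8  9.9 12.7]
58 180 [ 0.8  2.4  7.4 11.9 13.7]
64 3 [ 1.9  2.1  2.7  8.5 10. ]
```

```bash
cat > plan.py <<'E'
import sys,numpy as np
from scipy.spatial.transform import Rotation as Ro
from workcell import bot
def plan(x,y,z,yaw,n,dyaw_sign=0,show=12):
    o=bot.get_obs();p=np.array(o["eef_pos"])*1000;R=Ro.from_quat(o["tool_rot"]).as_matrix()
    y0=np.degrees(np.arctan2(R[1,0],R[0,0]));d=(yaw-y0+180)%360-180
    if dyaw_sign>0 and d<-20:d+=360
    if dyaw_sign<0 and d>20:d-=360
    st=(np.array([x,y,z])-p)/n
    print("now",p.round(1),"yaw",round(y0,1),"tilt",round(np.degrees(np.arccos(-R[2,2])),2),"F",np.round(o["ft_force"],1),"w",round(o["grip_width"]*1000,1),"t",round(o["clock"],2),"j6",round(o["joint_pos"][5],2),"d",(st*n).round(1),round(d,1))
    rows=[]
    for i in range(min(n,show)):
        a=np.radians(y0+d*i/n);c,s=np.cos(a),np.sin(a)
        rows.append([round(c*st[0]+s*st[1],1),round(s*st[0]-c*st[1],1),round(-st[2],1),round(-d/n,1)])
    print(rows)
if __name__=="__main__":
    a=[float(v) for v in sys.argv[1:]];plan(*a[:4],int(a[4]),*(a[5:6]))
E
python3 plan.py 444 44 200 241 22 1
```

```text
now [ 184.7 -464.   230.5] yaw 21.7 tilt 0.11 F [ 1.2 -0.4 -0.6] w 85.3 t 0.1 j6 1.57 d [259.3 508.  -30.5] 219.3
[[np.float64(19.5), np.float64(-17.1), np.float64(1.4), np.float64(-10.0)], [np.float64(22.2), np.float64(-13.5), np.float64(1.4), np.float64(-10.0)], [np.float64(24.2), np.float64(-9.4), np.float64(1.4), np.float64(-10.0)], [np.float64(25.4), np.float64(-5.1), np.float64(1.4), np.float64(-10.0)], [np.float64(25.9), np.float64(-0.6), np.float64(1.4), np.float64(-10.0)], [np.float64(25.6), np.float64(3.9), np.float64(1.4), np.float64(-10.0)], [np.float64(24.6), np.float64(8.2), np.float64(1.4), np.float64(-10.0)], [np.float64(22.8), np.float64(12.4), np.float64(1.4), np.float64(-10.0)], [np.float64(20.3), np.float64(16.1), np.float64(1.4), np.float64(-10.0)], [np.float64(17.2), np.float64(19.4), np.float64(1.4), np.float64(-10.0)], [np.float64(13.6), np.float64(22.1), np.float64(1.4), np.float64(-10.0)], [np.float64(9.5), np.float64(24.1), np.float64(1.4), np.float64(-10.0)]]
```

```bash
sed -i 's/round(\([^[]*\),1),round(s/float(round(\1,1)),round(s/' plan.py; sed -i 's/    print(rows)/    print([[float(v) for v in r] for r in rows])/' plan.py
python3 -m crank '[[[19,-17,1,-10,255],[22,-13,1,-10,255],[24,-9,1,-10,255],[25,-5,1,-10,255],[26,-1,1,-10,255],[26,4,1,-10,255],[25,8,1,-10,255],[23,12,1,-10,255],[20,16,1,-10,255],[17,19,1,-10,255],[14,22,1,-10,255],[10,24,1,-10,255]]]'; python3 plan.py 444 44 150 241 12 1
```

```text
clock: 1.6
eef_pos: [0.3152, -0.1725, 0.2143]
tool_rot: [0.297, 0.955, 0.004, -0.005]
ft_force: [0.4, -0.1, -0.0]
grip_width: -0.0001
now [ 315.2 -172.5  214.3] yaw 145.5 tilt 0.73 F [ 0.4 -0.1 -0. ] w -0.1 t 1.6 j6 0.1 d [128.8 216.5 -64.3] 95.5
[[1.4, 20.9, 5.4, -8.0], [-1.5, 20.9, 5.4, -8.0], [-4.4, 20.5, 5.4, -8.0], [-7.2, 19.7, 5.4, -8.0], [-9.9, 18.5, 5.4, -8.0], [-12.3, 17.0, 5.4, -8.0], [-14.6, 15.1, 5.4, -8.0], [-16.5, 12.9, 5.4, -8.0], [-18.2, 10.5, 5.4, -8.0], [-19.4, 7.9, 5.4, -8.0], [-20.4, 5.1, 5.4, -8.0], [-20.9, 2.3, 5.4, -8.0]]
```

```bash
python3 -m crank '[[[1,21,5,-8,255],[-1,21,5,-8,255],[-4,20,5,-8,255],[-7,20,5,-8,255],[-10,18,5,-8,255],[-12,17,5,-8,255],[-15,15,5,-8,255],[-16,13,5,-8,255],[-18,10,5,-8,255],[-19,8,5,-8,255],[-20,5,5,-8,255],[-21,2,5,-8,255]]]'; python3 plan.py 444 44 85 241 6
python3 - <<'E'
from workcell import bot
import cv2
c=bot.camera("scene");cv2.imwrite("pics/s1.png",cv2.resize(c["img"][100:260,200:400],None,fx=4,fy=3.75,interpolation=2))
E
```

```text
clock: 3.1
eef_pos: [0.4347, 0.0555, 0.1499]
tool_rot: [-0.536, 0.844, 0.009, -0.004]
ft_force: [0.8, 0.6, -1.1]
grip_width: 0.0001
now [434.7  55.5 149.9] yaw -115.2 tilt 1.12 F [ 0.8  0.6 -1.1] w 0.1 t 3.1 j6 -1.01 d [  9.3 -11.5 -64.9] -3.8
[[1.1, -2.2, 10.8, 0.6], [1.1, -2.2, 10.8, 0.6], [1.0, -2.2, 10.8, 0.6], [1.0, -2.2, 10.8, 0.6], [1.0, -2.3, 10.8, 0.6], [1.0, -2.3, 10.8, 0.6]]
```

View pics/s1.png

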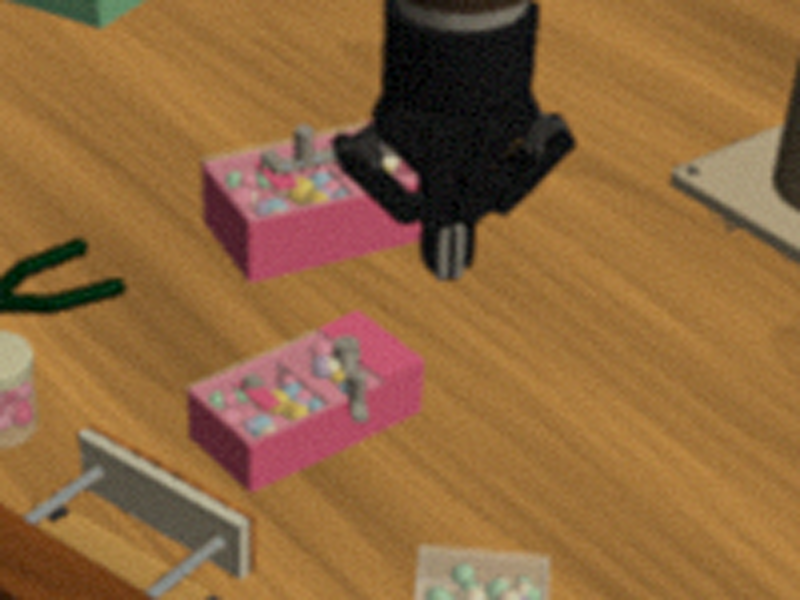

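The scene image shows the closed fingertips at about (447,270), above and behind the hook. The peg is at about (358,400). I'll descend beside the peg.

```bash
python3 -m crank '[[[1,-1,11,0.6,255],[1,-1,11,0.6,255],[1,-1,11,0.6,255],[1,-1,11,0.6,255],[1,-1,11,0.6,255],[1,-1,11,0.6,255],[0,0,11,0,255],[0,0,6,0,255],[0,0,0,0,255]]]'; python3 plan.py 444 44 60 241 2
python3 - <<'E'
from workcell import bot
import cv2
c=bot.camera("scene");cv2.imwrite("pics/s2.png",cv2.resize(c["img"][140:260,220:360],None,fx=5,fy=5,interpolation=2))
E
```

```text
clock: 4.28
eef_pos: [0.4348, 0.048, 0.0591]
tool_rot: [-0.507, 0.862, 0.01, -0.006]
ft_force: [1.0, -0.3, 0.3]
grip_width: -0.0002
now [434.8  48.   59.1] yaw -119.1 tilt 1.31 F [ 1.  -0.3  0.3] w -0.2 t 4.28 j6 -0.96 d [ 9.2 -4.   0.9] 0.1
[[-0.5, -5.0, -0.5, -0.0], [-0.5, -5.0, -0.5, -0.0]]
```

View pics/s2.png

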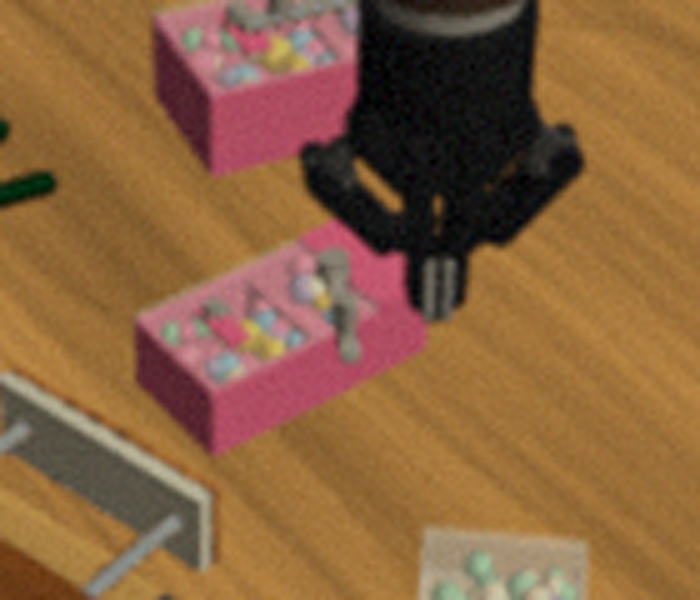

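```bash
python3 -m crank '[[[0,-5,0,0,255],[0,-5,0,0,255],[0,-5,0,0,255],[0,-5,0,0,255],[-1.6,-5.3,0,6,255],[-1.6,-5.3,0,6,255],[-1.6,-5.3,0,6,255],[-1.6,-5.3,0,6,255],[-1.6,-5.3,0,6,255],[0,0,0,0,255]]]'; python3 plan.py 444 44 60 241 2
python3 - <<'E'
from workcell import bot
import cv2
c=bot.camera("scene");cv2.imwrite("pics/s3.png",cv2.resize(c["img"][140:260,220:360],None,fx=5,fy=5,interpolation=2))
E
```

```text
clock: 5.58
eef_pos: [0.4811, 0.0259, 0.0596]
tool_rot: [-0.259, 0.966, 0.009, -0.007]
ft_force: [0.1, 0.3, 0.1]
grip_width: -0.0003
now [481.1  25.9  59.6] yaw -150.0 tilt 1.29 F [0.1 0.3 0.1] w -0.3 t 5.58 j6 -0.48 d [-37.1  18.1   0.4] 31.0
[[11.5, 17.1, -0.2, -15.5], [6.6, 19.6, -0.2, -15.5]]
```

View pics/s3.png

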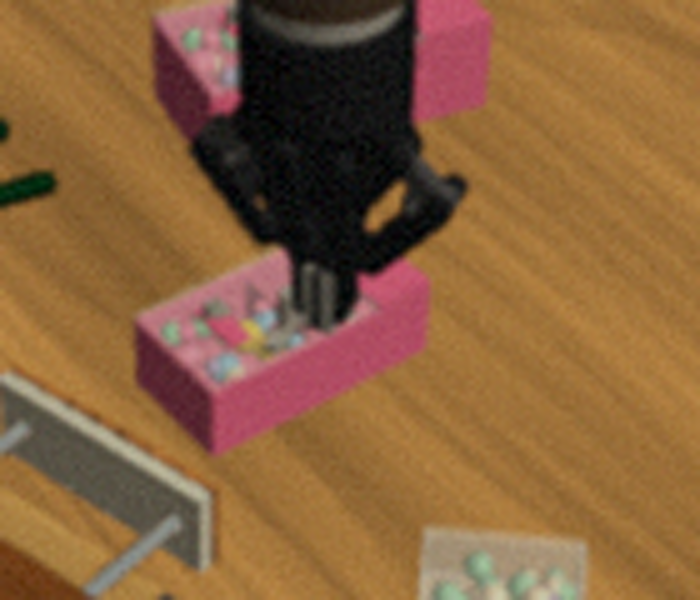

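```bash
python3 -m crank '[[[-1.6,-5.3,0,6,255],[-1.6,-5.3,0,6,255],[-1.6,-5.3,0,6,255],[-1.3,-4.4,0,5,255],[0,0,0,0,255]]]'; python3 plan.py 444 44 60 241 2
python3 - <<'E'
from workcell import bot
import cv2
c=bot.camera("scene");cv2.imwrite("pics/s4.png",cv2.resize(c["img"][140:260,220:360],None,fx=5,fy=5,interpolation=2))
E
```

```text
clock: 6.25
eef_pos: [0.4937, 0.0102, 0.0592]
tool_rot: [-0.06, 0.998, 0.008, -0.009]
ft_force: [-0.6, 0.7, -0.7]
grip_width: -0.0
now [493.7  10.2  59.2] yaw -173.1 tilt 1.39 F [-0.6  0.7 -0.7] w -0.0 t 6.25 j6 -0.11 d [-49.7  33.8   0.8] 54.1
[[22.6, 19.8, -0.4, -27.1], [11.2, 27.9, -0.4, -27.1]]
```

View pics/s4.png

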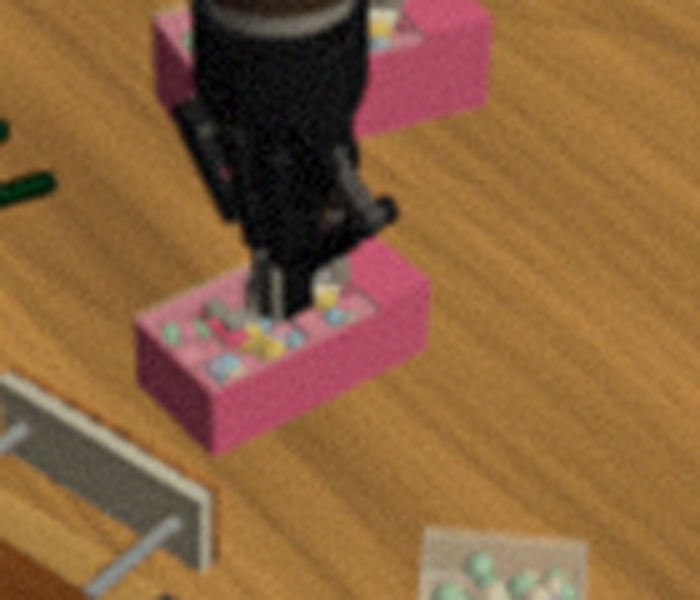

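```bash
python3 -m crank '[[[-0.5,-2,0,3,255],[-0.5,-2,0,2,255],[0,-2,0,0,255]]]';python3 -m crank '[[[0,-1.5,0,0,255],[0,-1.5,0,0,255]]]';python3 - <<'E'
from workcell import bot
import cv2
c=bot.camera("scene");cv2.imwrite("pics/s5.png",cv2.resize(c["img"][140:260,220:360],None,fx=5,fy=5,interpolation=2))
E
```

```text
clock: 6.68
eef_pos: [0.4951, 0.0056, 0.0592]
tool_rot: [-0.018, 1.0, 0.009, -0.009]
ft_force: [0.7, 2.3, 0.8]
grip_width: -0.0001
clock: 6.92
eef_pos: [0.4953, 0.0041, 0.0595]
tool_rot: [-0.019, 1.0, 0.011, -0.008]
ft_force: [0.1, 6.0, 1.8]
grip_width: -0.0002
```

View pics/s5.png

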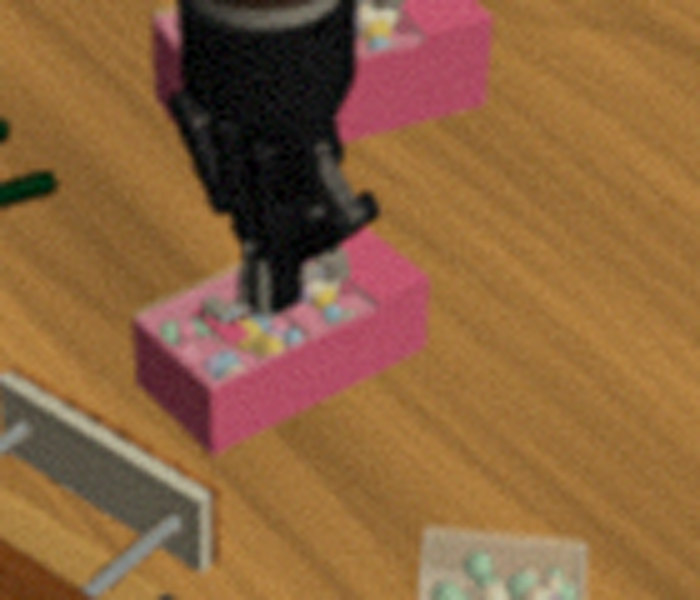

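Force rose to 6 N with the case still in place, so the hook is against its keeper. I'll retreat and check.

```bash
python3 -m crank '[[[0,6,0,0,255],[0,6,-5,0,255],[0,0,-25,0,255],[0,0,-30,0,0],[20,0,-30,0,0],[20,0,-30,0,0],[20,0,-10,0,0],[0,0,0,0,0]]]';python3 - <<'E'
from workcell import bot
import cv2,pickle
o=bot.get_obs()
d={"o":o}
for n in ("scene","wrist","top"): d[n]=bot.camera(n)
pickle.dump(d,open("c2.pkl","wb"))
cv2.imwrite("pics/s6.png",cv2.resize(d["scene"]["img"][140:260,220:360],None,fx=4,fy=4,interpolation=2))
cv2.imwrite("pics/w6.png",d["wrist"]["img"])
cv2.imwrite("pics/t6.png",cv2.resize(d["top"]["img"][120:290,190:390],None,fx=3,fy=3))
E
```

```text
clock: 7.98
eef_pos: [0.4349, 0.0091, 0.1953]
tool_rot: [-0.019, 1.0, 0.005, -0.01]
ft_force: [0.8, 0.0, -0.4]
grip_width: 0.0852
```

View pics/s6.png

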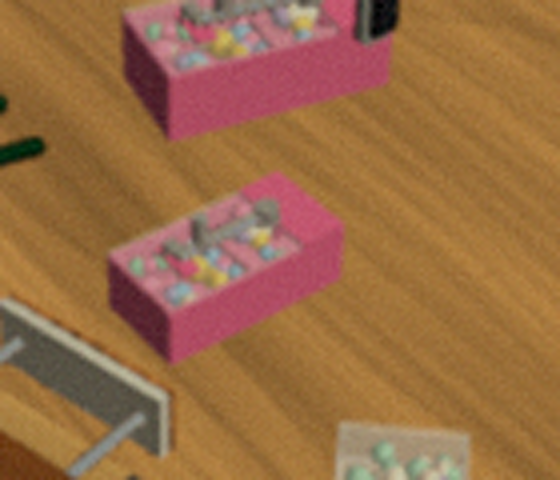

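View pics/w6.png

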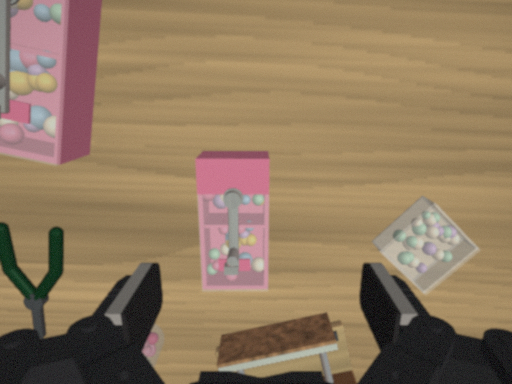

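View pics/t6.png

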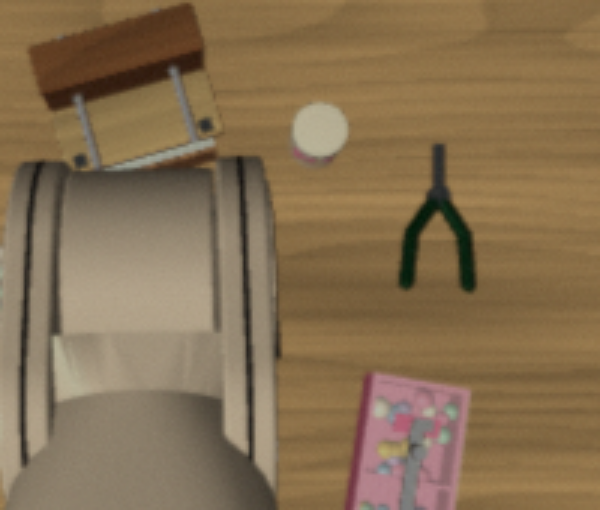

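In the wrist image the hook runs from its pivot (233,198) to the keeper (232,268), straight along the case, so it is shut. Now I'll fit the case pose from the wrist depth.

```bash
cat >> h.py <<'E'
def wristcam(w,o):
    from scipy.spatial.transform import Rotation as Ro
    T=np.eye(4);T[:3,:3]=Ro.from_quat(o["tool_rot"]).as_matrix();T[:3,3]=o["eef_pos"]
    T=T@np.array(w["T_tool_cam"]);R=T[:3,:3].T
    w=dict(w);w["R"]=R;w["t"]=-R@T[:3,3];return w
E
python3 - <<'E'
from h import *
d=pickle.load(open("c2.pkl","rb"));w=wristcam(d["wrist"],d["o"])
P=cloud(w);print("table z",np.median(P[100:140,150:350,2]))
x,f,n=fitcase(w,(185,282,140,300));print(x,f,n)
a=x[2]
# hook: points z>.0495
Q=P[190:285,205:260].reshape(-1,3);H=Q[(Q[:,2]>.0495)&(Q[:,2]<.08)][:,:2]*1000-x[:2]
h=np.c_[H@[np.cos(a),np.sin(a)],H@[-np.sin(a),np.cos(a)]]
print(len(h),"hook slope",np.polyfit(h[:,0],h[:,1],1), h.min(0),h.max(0))
G=Q[Q[:,2]>.066][:,:2].mean(0)*1000-x[:2];print("peg in case",G@[np.cos(a),np.sin(a)],G@[-np.sin(a),np.cos(a)])
print("scene",fitcase(d["scene"],(245,308,180,232)))
Q=P[300:360,215:340].reshape(-1,3);Q=Q[(Q[:,2]>.054)&(Q[:,2]<.066)];print(rect(Q)[0],rect(Q)[1].round())
E
```

```text
table z 0.001098106036312141
[ 4.76162438e+02 -1.23949070e+01  3.45194759e-02] 16.22940937771832 8422
993 hook slope [-0.02269546 -0.09880092] [-37.5278833   -8.78518045] [40.85283913  7.2406926 ]
peg in case -0.7879514167123862 3.4387267589381
scene (array([ 4.78178580e+02, -1.12514687e+01,  3.53462405e-02]), np.float64(42.25335329322973), 925)
((603.041748046875, 32.95658493041992), (13.693565368652344, 119.29241180419922), 15.579959869384766) [[580.  89.]
 [612. -26.]
 [626. -23.]
 [594.  92.]]
```

```bash
python3 plan.py 473 -12.5 100 182 6
```

```text
now [435.7   9.3 193.9] yaw -177.8 tilt 1.33 F [ 0.  -0.1 -0.7] w 85.4 t 8.12 j6 -0.02 d [ 37.3 -21.8 -93.9] -0.2
[[-6.1, -3.9, 15.6, 0.0], [-6.1, -3.9, 15.6, 0.0], [-6.1, -3.9, 15.6, 0.0], [-6.1, -3.9, 15.6, 0.0], [-6.1, -3.8, 15.6, 0.0], [-6.1, -3.8, 15.6, 0.0]]
```

```bash
python3 -m crank '[[[-6,-4,16,0,0],[-6,-4,16,0,0],[-6,-4,16,0,0],[-6,-4,16,0,0],[-6,-4,16,0,0],[-6,-4,16,0,0],[0,0,0,0,0]]]'; python3 plan.py 473 -12.5 100 182 2;python3 plan.py 473 -12.5 9 182 8
```

```text
clock: 9.0
eef_pos: [0.473, -0.0134, 0.087]
tool_rot: [-0.019, 1.0, 0.004, -0.015]
ft_force: [0.3, 0.4, 0.4]
grip_width: 0.0852
now [473.  -13.4  87. ] yaw -177.8 tilt 1.8 F [0.3 0.4 0.4] w 85.2 t 9.0 j6 -0.07 d [ 0.   0.9 13. ] -0.2
[[-0.0, 0.5, -6.5, 0.1], [-0.0, 0.5, -6.5, 0.1]]
now [473.  -13.4  87. ] yaw -177.8 tilt 1.8 F [0.3 0.4 0.4] w 85.2 t 9.0 j6 -0.07 d [  0.    0.9 -78. ] -0.2
[[-0.0, 0.1, 9.7, 0.0], [-0.0, 0.1, 9.7, 0.0], [-0.0, 0.1, 9.7, 0.0], [-0.0, 0.1, 9.7, 0.0], [-0.0, 0.1, 9.7, 0.0], [-0.0, 0.1, 9.7, 0.0], [-0.0, 0.1, 9.7, 0.0], [-0.0, 0.1, 9.7, 0.0]]
```

```bash
python3 -m crank '[[[0,0,10,0,0],[0,0,10,0,0],[0,0,10,0,0],[0,0,10,0,0],[0,0,10,0,0],[0,0,10,0,0],[0,0,10,0,0],[0,0,0,0,0]]]'; python3 plan.py 473 -12.5 9 182 1;python3 - <<'E'
from workcell import bot
import cv2
c=bot.camera("scene");cv2.imwrite("pics/s7.png",cv2.resize(c["img"][140:260,220:360],None,fx=5,fy=5,interpolation=2))
E
```

```text
clock: 10.0
eef_pos: [0.4707, -0.0124, 0.0125]
tool_rot: [-0.019, 1.0, 0.004, -0.015]
ft_force: [0.3, -0.1, -0.4]
grip_width: 0.0855
now [470.7 -12.4  12.5] yaw -177.8 tilt 1.8 F [ 0.3 -0.1 -0.4] w 85.5 t 10.0 j6 -0.07 d [ 2.3 -0.1 -3.5] -0.2
[[-2.3, -0.2, 3.5, 0.2]]
```

View pics/s7.png

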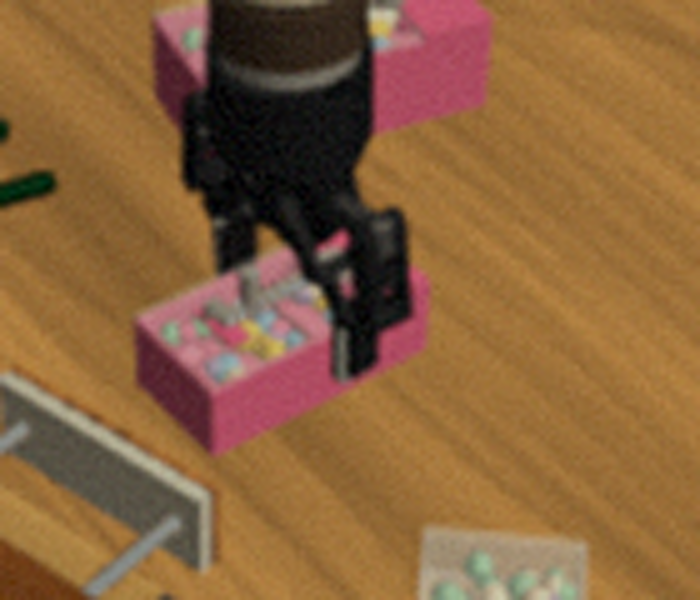

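The open fingers straddle the case, with the peg free between them. I'll lower slightly and close.

```bash
python3 -m crank '[[[0,0,4.5,0,0],[0,0,0,0,110],[0,0,0,0,180],[0,0,0,0,255],[0,0,0,0,255],[0,0,0,0,255],[0,0,0,0,255]]]'; python3 plan.py 473 -12.5 9 182 1;python3 - <<'E'
from workcell import bot
import cv2
c=bot.camera("scene");cv2.imwrite("pics/s8.png",cv2.resize(c["img"][140:260,220:360],None,fx=5,fy=5,interpolation=2))
E
```

```text
clock: 10.92
eef_pos: [0.4721, -0.0128, 0.0092]
tool_rot: [-0.019, 1.0, 0.004, -0.014]
ft_force: [-0.7, -1.3, -0.6]
grip_width: 0.0634
now [472.1 -12.8   9.2] yaw -177.8 tilt 1.6 F [-0.7 -1.3 -0.6] w 63.4 t 10.93 j6 -0.07 d [ 0.9  0.3 -0.2] -0.2
[[-0.9, 0.3, 0.2, 0.2]]
```

View pics/s8.png

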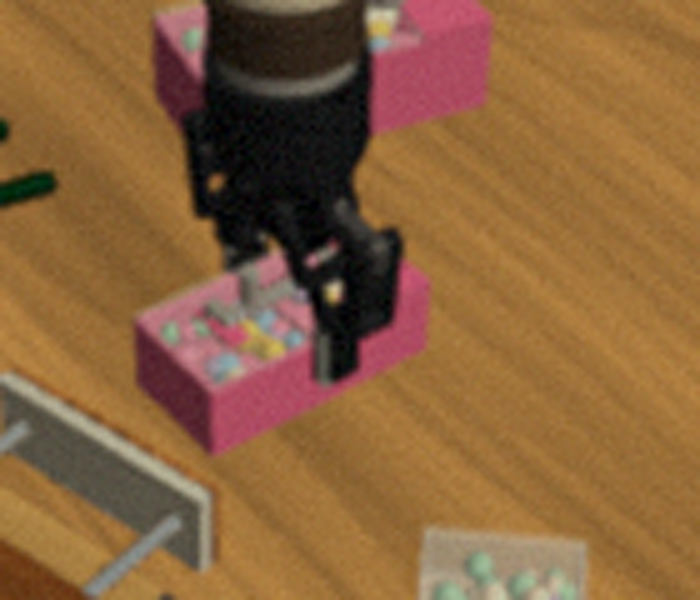

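```bash
python3 - <<'E'
s=open("plan.py").read()
i=s.index("        a=np.radians");j=s.index("    print([[")
s=s[:i]+"""        v=(Ro.from_euler("z",d*i/n,degrees=True).as_matrix()@R).T@st
        rows.append([*np.round(v,1),round(-d/n,1)])
"""+s[j:]
open("plan.py","w").write(s)
E
python3 plan.py 516 7.8 9.5 195.65 10
```

```text
now [472.1 -12.8   9.2] yaw -177.8 tilt 1.61 F [ 0.5  0.1 -1. ] w 63.0 t 10.97 j6 -0.07 d [43.9 20.6  0.3] 13.5
[[-4.5, 1.9, -0.1, -1.3], [-4.5, 1.8, -0.1, -1.3], [-4.5, 1.7, -0.1, -1.3], [-4.6, 1.6, -0.1, -1.3], [-4.6, 1.5, -0.1, -1.3], [-4.7, 1.4, -0.1, -1.3], [-4.7, 1.2, -0.1, -1.3], [-4.7, 1.1, -0.1, -1.3], [-4.7, 1.0, -0.1, -1.3], [-4.8, 0.9, -0.2, -1.3]]
```

```bash
python3 -m crank '[[[-4.5,1.9,-0.1,-1.3,255],[-4.5,1.8,-0.1,-1.3,255],[-4.5,1.7,-0.1,-1.3,255],[-4.6,1.6,-0.1,-1.3,255],[-4.6,1.5,-0.1,-1.3,255],[0,0,0,0,255]]]'; python3 plan.py 516 7.8 9.5 195.65 6
```

```text
clock: 11.72
eef_pos: [0.4796, -0.0136, 0.0111]
tool_rot: [-0.073, 0.997, -0.006, -0.027]
ft_force: [2.7, 1.6, -2.7]
grip_width: 0.063
now [479.6 -13.6  11.1] yaw -171.6 tilt 3.2 F [ 2.7  1.6 -2.7] w 63.0 t 11.72 j6 -0.16 d [36.4 21.4 -1.6] 7.3
[[-6.5, 2.6, -0.1, -1.2], [-6.6, 2.5, -0.1, -1.2], [-6.6, 2.4, -0.1, -1.2], [-6.7, 2.2, -0.1, -1.2], [-6.7, 2.1, -0.1, -1.2], [-6.8, 1.9, -0.1, -1.2]]
```

Run:
```python
from workcell import bot
from h import *
import pickle
o=bot.get_obs();print(np.round(o["eef_pos"],4),np.round(o["tool_rot"],3),np.round(o["ft_force"],1),np.round(o["ft_torque"],2))
d={"o":o,"scene":bot.camera("scene"),"wrist":bot.camera("wrist")};pickle.dump(d,open("c3.pkl","wb"))
o=bot.get_obs();print(np.round(o["eef_pos"],4),np.round(o["tool_rot"],3),np.round(o["ft_force"],1),np.round(o["ft_torque"],2))
w=wristcam(d["wrist"],d["o"]);
cv2.imwrite("pics/w9.png",w["img"])
cv2.imwrite("pics/s9.png",cv2.resize(d["scene"]["img"][140:260,220:360],None,fx=5,fy=5,interpolation=2))
```

```text
[ 0.4796 -0.0136  0.0111] [-0.073  0.997 -0.006 -0.027] [ 2.7  1.6 -2.7] [ 0.75 -0.86  0.03]
[ 0.4795 -0.0135  0.0109] [-0.073  0.997 -0.006 -0.027] [-1.6 -1.7  2.4] [ 0.12 -0.17 -0.01]
```

View pics/s9.png

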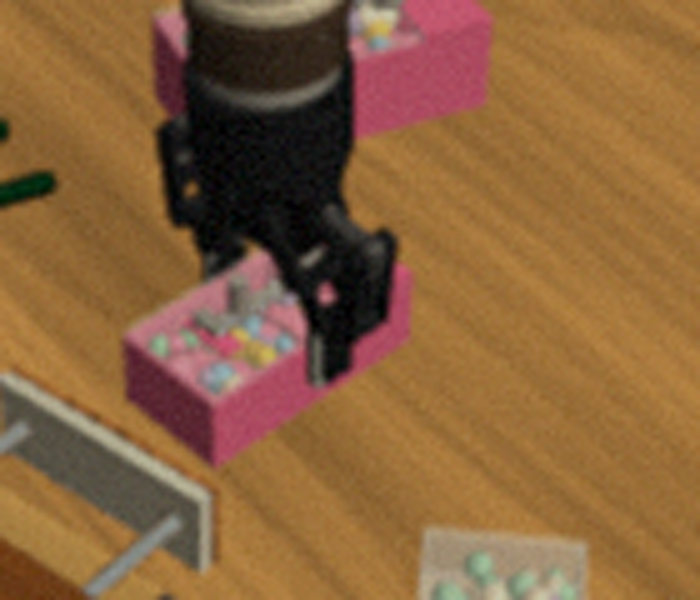

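View pics/w9.png

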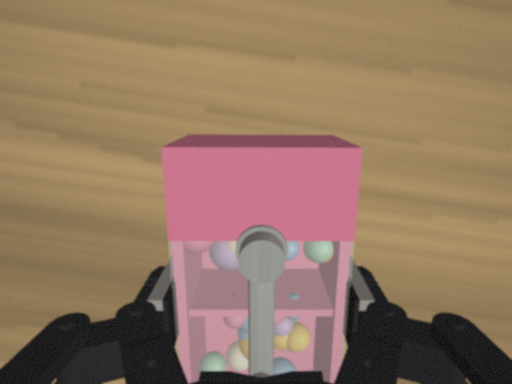

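```bash
cat >> h.py <<'E'
def tilt(w,box=(175,350,152,232),zr=(.03,.06)):
    P=cloud(w);u0,u1,v0,v1=box;Q=P[v0:v1,u0:u1].reshape(-1,3);Q=Q[(Q[:,2]>zr[0])&(Q[:,2]<zr[1])]
    A=np.c_[Q[:,:2]-Q[:,:2].mean(0),np.ones(len(Q))];s,*_=np.linalg.lstsq(A,Q[:,2],rcond=None);return s,len(Q),Q[:,:2].mean(0)
E
python3 - <<'E'
from h import *
d=pickle.load(open("c3.pkl","rb"));w=wristcam(d["wrist"],d["o"])
print("top plane slope",tilt(w)); print("table",tilt(w,(100,420,10,110),(-.02,.02)))
d=pickle.load(open("c2.pkl","rb"));w=wristcam(d["wrist"],d["o"])
print("before",tilt(w,(202,266,162,190)),tilt(w,(120,400,20,120),(-.02,.02)))
E
python3 plan.py 516 7.8 9.5 195.65 6
```

```text
top plane slope (array([-0.01524512, -0.01799015,  0.04856662]), 13949, array([ 0.43557692, -0.01851498]))
table (array([ 0.00039155, -0.00039521,  0.0008217 ]), 31872, array([ 0.38946822, -0.02679093]))
before (array([ 0.00267381, -0.00194189,  0.04610838]), 1785, array([ 0.42639901, -0.01286228])) (array([-1.29545899e-05, -8.31725256e-04,  1.09006206e-03]), 27882, array([0.33593825, 0.00707772]))
now [479.5 -13.5  10.9] yaw -171.6 tilt 3.22 F [-1.6 -1.7  2.4] w 62.9 t 11.82 j6 -0.16 d [36.5 21.3 -1.4] 7.2
[[-6.5, 2.6, -0.2, -1.2], [-6.6, 2.5, -0.2, -1.2], [-6.6, 2.3, -0.2, -1.2], [-6.7, 2.2, -0.2, -1.2], [-6.7, 2.1, -0.2, -1.2], [-6.8, 1.9, -0.2, -1.2]]
```

```bash
python3 -m crank '[[[0,0,0,0,0],[0,0,0,0,0],[0,0,0,0,0],[0,0,0,0,0],[0,0,-20,0,0],[0,0,-25,0,0],[0,0,-25,0,0],[0,0,-25,0,0],[0,0,-25,0,0],[0,0,0,0,0]]]'
python3 - <<'E'
from workcell import bot
from h import *
o=bot.get_obs();d={"o":o,"wrist":bot.camera("wrist"),"scene":bot.camera("scene")};pickle.dump(d,open("c4.pkl","wb"))
cv2.imwrite("pics/w10.png",d["wrist"]["img"])
E
python3 plan.py 393 -36 100 195.65 6
```

```text
clock: 13.08
eef_pos: [0.4859, -0.0105, 0.1329]
tool_rot: [-0.074, 0.997, -0.006, -0.028]
ft_force: [0.9, -0.3, -0.9]
grip_width: 0.0854
now [484.  -10.5 130.7] yaw -171.5 tilt 3.59 F [0.3 0.2 0.1] w 85.4 t 13.18 j6 -0.16 d [-91.  -25.5 -30.7] 7.1
[[15.3, -1.9, 6.1, -1.2], [15.3, -1.6, 6.1, -1.2], [15.3, -1.3, 6.1, -1.2], [15.4, -0.9, 6.1, -1.2], [15.4, -0.6, 6.1, -1.2], [15.4, -0.3, 6.1, -1.2]]
```

View pics/w10.png

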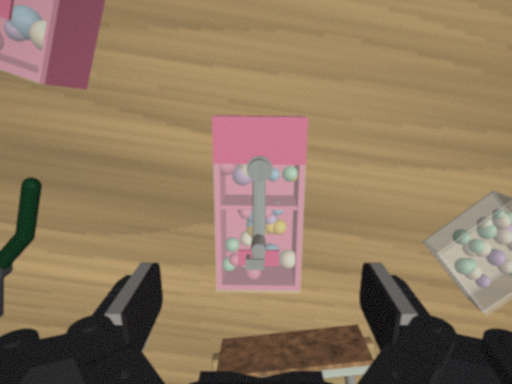

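```bash
python3 - <<'E'
from h import *
d=pickle.load(open("c4.pkl","rb"));w=wristcam(d["wrist"],d["o"]);P=cloud(w)
x,f,n=fitcase(w,(205,315,105,300));print(x,f,n)
b=np.deg2rad(15.65);dd=x[:2]-[598,30.7];print("stop frame",dd@[np.cos(b),np.sin(b)],dd@[-np.sin(b),np.cos(b)],np.degrees(x[2])-15.65)
Q=P[320:378,210:380].reshape(-1,3);Q=Q[(Q[:,2]>.052)&(Q[:,2]<.066)];print("plate",rect(Q)[0],rect(Q)[1].round())
print("scene",fitcase(d["scene"],(240,308,180,235)))
print(tilt(w,(220,300,120,158)))
E
python3 -m crank '[[[15,-2,2,-1.2,135],[15,-2,2,-1.2,135],[15,-1,2,-1.2,135],[15,-1,2,-1.2,135],[15,-1,2,-1.2,135],[15,0,2,-1.2,135],[0,0,0,0,135]]]';python3 plan.py 393 -36 100 195.65 3
```

```text
[ 4.84638063e+02 -1.21705857e+01  1.38518202e-01] 4.577396404479224 14177
stop frame -120.72410836201715 -10.700724047883671 -7.713491635549888
plate ((604.1517333984375, 33.11397933959961), (13.924071311950684, 119.75968933105469), 15.813732147216797) [[581.  89.]
 [614. -26.]
 [627. -23.]
 [595.  93.]]
scene (array([ 4.85775554e+02, -1.14875593e+01,  1.42864309e-01]), np.float64(84.29620988303078), 941)
(array([ 0.0037185 , -0.00037059,  0.04573341]), 3028, array([ 0.43476717, -0.01888384]))
clock: 14.05
eef_pos: [0.3861, -0.0358, 0.1148]
tool_rot: [-0.139, 0.989, -0.002, -0.041]
ft_force: [-0.3, 0.2, -0.0]
grip_width: 0.0403
now [386.1 -35.8 114.8] yaw -164.0 tilt 4.68 F [-0.3  0.2 -0. ] w 40.3 t 14.05 j6 -0.35 d [  6.9  -0.2 -14.8] -0.4
[[-2.6, -0.7, 4.7, 0.1], [-2.6, -0.7, 4.7, 0.1], [-2.6, -0.7, 4.7, 0.1]]
```

```bash
python3 plan.py 388 -37 14 195.65 2
```

```text
now [386.1 -35.8 114.8] yaw -164.0 tilt 4.68 F [-0.3  0.2 -0. ] w 40.3 t 14.05 j6 -0.35 d [   1.9   -1.2 -100.8] -0.4
[[-4.9, -1.2, 50.2, 0.2], [-4.9, -1.2, 50.2, 0.2]]
```

```bash
python3 -m crank '[[[-5,-1,48,0.2,135],[-5,-1,46,0.2,135]]]'
python3 - <<'E'
from workcell import bot
from h import *
for i in range(3): c=bot.camera("scene")
cv2.imwrite("pics/s11.png",cv2.resize(c["img"][140:260,220:360],None,fx=5,fy=5,interpolation=2))
E
python3 plan.py 390 -37 14 195.65 1
```

```text
clock: 14.3
eef_pos: [0.394, -0.0366, 0.0204]
tool_rot: [-0.135, 0.99, -0.003, -0.036]
ft_force: [-0.7, -0.0, 0.5]
grip_width: 0.0401
now [391.  -36.4  19.9] yaw -164.4 tilt 4.54 F [0.4 0.1 0.1] w 39.9 t 14.45 j6 -0.35 d [-1.  -0.6 -5.9] 0.1
[[0.7, -0.4, 6.0, -0.1]]
```

View pics/s11.png

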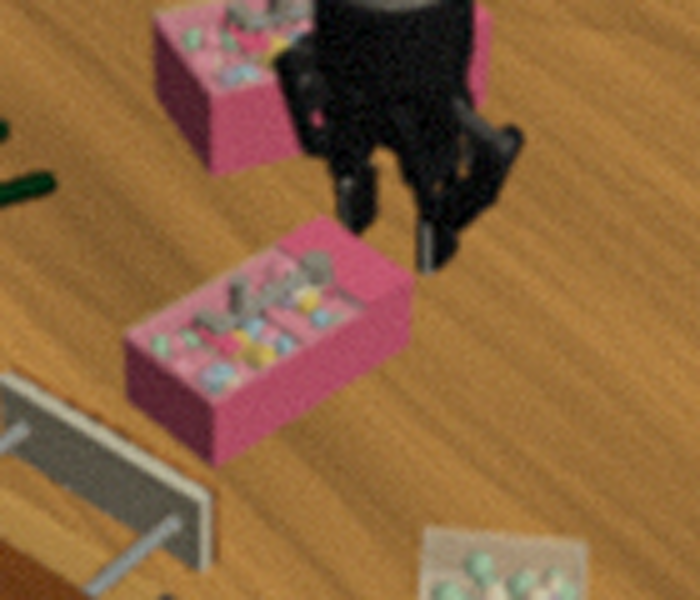

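```bash
python3 -m crank '[[[0,0,7,0,135],[-12,0,-1,0,135],[-10,0,-0.8,0,135],[-8,0,-0.6,0,135]]]'
python3 - <<'E'
from workcell import bot
from h import *
for i in range(3): c=bot.camera("scene")
cv2.imwrite("pics/s12.png",cv2.resize(c["img"][140:260,220:360],None,fx=4,fy=4,interpolation=2))
E
python3 plan.py 390 -37 14 195.65 1
```

```text
clock: 14.95
eef_pos: [0.4216, -0.0288, 0.0157]
tool_rot: [-0.135, 0.99, -0.003, -0.039]
ft_force: [-3.3, -2.9, -2.1]
grip_width: 0.0402
now [423.  -28.5  15.8] yaw -164.5 tilt 4.32 F [-0.  -0.5  0.9] w 40.2 t 15.1 j6 -0.32 d [-33.   -8.5  -1.8] 0.1
[[33.8, 0.6, 4.4, -0.1]]
```

View pics/s12.png

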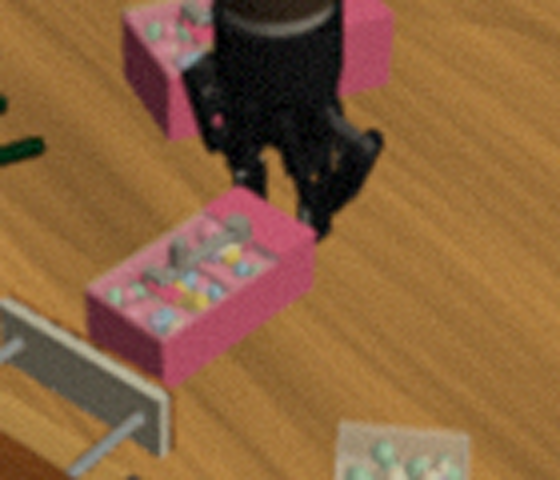

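Pushing from behind with two fingers is squaring the case. I'll measure before continuing.

```bash
cat > m.py <<'E'
from workcell import bot
from h import *
c=bot.camera("scene");o=bot.get_obs();pickle.dump(c,open("last.pkl","wb"))
b=np.deg2rad(15.65)
def sf(p): dd=np.array(p)-[598,30.7];return (dd@[np.cos(b),np.sin(b)]).round(1),(dd@[-np.sin(b),np.cos(b)]).round(1)
u,v=proj(c,[(sum(o["eef_pos"][:1])*1000+83)/1000,o["eef_pos"][1]+.025,.045])
u,v=int(u),int(v)
P=cloud(c);Q=P[v-45:v+45,u-50:u+50].reshape(-1,3);col=c["img"][v-45:v+45,u-50:u+50].reshape(-1,3).astype(int)
pink=(col[:,2]-col[:,1]>25)&(col[:,0]-col[:,1]>5)
x=Q[pink];s=(np.c_[x[:,:2]*1000-[598,30.7]])@np.array([[np.cos(b),-np.sin(b)],[np.sin(b),np.cos(b)]])
keep=(np.abs(s[:,1])<80)&(s[:,0]>-215)&(s[:,0]<30)&(x[:,2]>.038)&(x[:,2]<.05);T=x[keep]
from scipy.optimize import minimize
m=T[:,:2].mean(0)*1000
def cost(p):
    a=p[2];d=T[:,:2]*1000-p[:2];X=d@[np.cos(a),np.sin(a)];Y=d@[-np.sin(a),np.cos(a)]
    return np.minimum(np.clip(np.abs(X)-65,0,None)+np.clip(np.abs(Y)-32,0,None),8).sum()+.5*abs(np.clip(Y.max(),None,99)-32)
r=min((minimize(cost,[*m,g],method="Nelder-Mead") for g in (.1,.2,.27,.35)),key=lambda r:r.fun)
print("case stop-frame",sf(r.x[:2]),"yaw err",round(np.degrees(r.x[2])-15.65,1),len(T),round(r.fun,1))
# left side face line
F=x[(x[:,2]>.008)&(x[:,2]<.037)];s=(F[:,:2]*1000-[598,30.7])@np.array([[np.cos(b),-np.sin(b)],[np.sin(b),np.cos(b)]]);print("front max x",np.percentile(s[(s[:,0]>-215)&(np.abs(s[:,1])<70),0],[97,99]).round(1))
print("TCP",sf(np.array(o["eef_pos"][:2])*1000),"z",round(o["eef_pos"][2]*1000,1),"Fpush",round(-float(np.array(o["ft_force"][:2])@[np.cos(b),np.sin(b)]),1),"F",np.round(o["ft_force"],1),"t",round(o["clock"],2))
E
python3 m.py
```

```text
case stop-frame (np.float64(-102.9), np.float64(-7.0)) yaw err -4.6 482 29.1
front max x [-36.7 -36.4]
TCP (np.float64(-184.5), np.float64(-9.7)) z 15.9 Fpush 0.0 F [ 0.1 -0.6 -0.5] t 15.15
```

```bash
python3 -m crank '[[[-8,0,-0.6,0,135],[-8,0,-0.6,0,135],[-7,0,-0.6,0,135]]]'; python3 m.py
python3 - <<'E'
from h import *
c=pickle.load(open("last.pkl","rb"))
cv2.imwrite("pics/s13.png",cv2.resize(c["img"][140:260,220:360],None,fx=4,fy=4,interpolation=2))
E
```

```text
clock: 15.52
eef_pos: [0.4374, -0.025, 0.0157]
tool_rot: [-0.133, 0.99, -0.005, -0.045]
ft_force: [-9.5, -4.0, 6.9]
grip_width: 0.0402
case stop-frame (np.float64(-89.7), np.float64(-2.5)) yaw err 0.2 491 28.6
front max x [-25.1 -24.7]
TCP (np.float64(-168.6), np.float64(-10.2)) z 15.7 Fpush 5.6 F [-5.1 -2.5  3.4] t 15.57
```

View pics/s13.png

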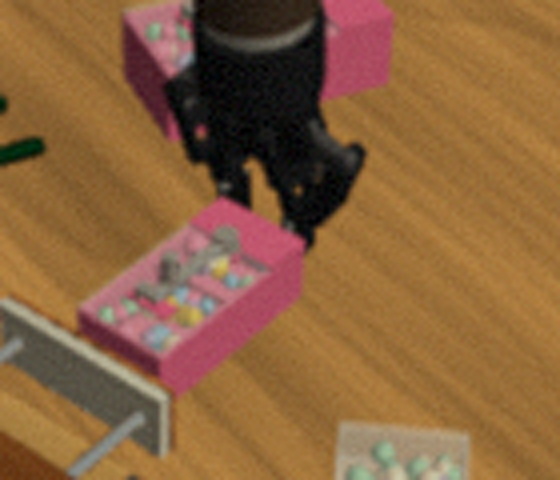

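```bash
python3 -m crank '[[[-8,0,-0.6,0,135],[-8,0,-0.6,0,135],[-6,0,-0.5,0,135]]]'; python3 m.py;  python3 plan.py 390 -37 14 195.65 1
```

```text
clock: 15.95
eef_pos: [0.4435, -0.0226, 0.0159]
tool_rot: [-0.132, 0.989, -0.008, -0.061]
ft_force: [-13.5, -5.7, 13.5]
grip_width: 0.0402
case stop-frame (np.float64(-82.9), np.float64(-1.6)) yaw err 0.5 494 23.1
front max x [-26. -20.]
TCP (np.float64(-162.8), np.float64(-9.6)) z 15.9 Fpush 14.0 F [-13.2  -4.9  12.7] t 16.0
now [443.8 -22.5  15.9] yaw -164.7 tilt 7.0 F [-13.2  -4.9  12.7] w 40.1 t 16.0 j6 -0.29 d [-53.8 -14.5  -1.9] 0.4
[[55.1, 0.2, 8.7, -0.4]]
```

The push is jamming. The tool has drifted about 7° off vertical, so the fingers lean over the case's top edge. I'll back off and see whether light table contact takes the tilt out.

```bash
python3 -m crank '[[[14,0,0,0,135],[14,0,0,0,135],[0,0,0,0,135]]]'; python3 plan.py 390 -37 14 195.65 1; python3 -m crank '[[[0,0,8,0,135],[0,0,8,0,135],[1,0,6,0,135]]]'; python3 plan.py 390 -37 14 195.65 1;python3 -m crank '[[[2,0,6,0,135],[2,0,6,0,135]]]'; python3 plan.py 390 -37 14 195.65 1
```

```text
clock: 16.38
eef_pos: [0.4175, -0.0296, 0.0203]
tool_rot: [-0.133, 0.989, -0.007, -0.058]
ft_force: [0.0, -0.5, -0.0]
grip_width: 0.0406
now [417.5 -29.6  20.3] yaw -164.7 tilt 6.73 F [ 0.  -0.5 -0. ] w 40.6 t 16.38 j6 -0.31 d [-27.5  -7.4  -6.3] 0.4
[[27.6, 0.1, 9.6, -0.4]]
clock: 16.75
eef_pos: [0.4169, -0.0303, -0.0014]
tool_rot: [-0.133, 0.99, -0.007, -0.056]
ft_force: [-7.8, 2.3, 56.5]
grip_width: 0.0402
now [416.9 -30.3  -1.4] yaw -164.7 tilt 6.42 F [-7.8  2.3 56.5] w 40.2 t 16.75 j6 -0.31 d [-26.9  -6.7  15.4] 0.4
[[29.2, 0.6, -12.2, -0.4]]
clock: 17.0
eef_pos: [0.4169, -0.0303, -0.0016]
tool_rot: [-0.133, 0.99, -0.007, -0.05]
ft_force: [-11.8, 4.8, 63.7]
grip_width: 0.0403
now [416.9 -30.3  -1.6] yaw -164.7 tilt 5.79 F [-11.8   4.8  63.7] w 40.3 t 17.0 j6 -0.32 d [-26.9  -6.7  15.6] 0.3
[[29.2, 0.7, -12.7, -0.3]]
```

```bash
python3 -m crank '[[[8,0,3,0,135],[8,0,3,0,135]]]'; python3 plan.py 390 -37 14 195.65 1;python3 -m crank '[[[8,0,3,0,135],[8,0,3,0,135]]]'; python3 plan.py 390 -37 14 195.65 1
```

```text
clock: 17.25
eef_pos: [0.4113, -0.0331, -0.0011]
tool_rot: [-0.134, 0.99, -0.006, -0.039]
ft_force: [4.2, 3.3, 6.6]
grip_width: 0.04
now [411.3 -33.1  -1.1] yaw -164.6 tilt 4.53 F [4.2 3.3 6.6] w 40.0 t 17.25 j6 -0.33 d [-21.3  -3.9  15.1] 0.2
[[22.7, 1.8, -13.3, -0.2]]
clock: 17.5
eef_pos: [0.4097, -0.0344, -0.0013]
tool_rot: [-0.135, 0.99, -0.004, -0.025]
ft_force: [6.8, 7.7, 10.7]
grip_width: 0.0397
now [409.7 -34.4  -1.3] yaw -164.4 tilt 2.86 F [ 6.8  7.7 10.7] w 39.7 t 17.5 j6 -0.34 d [-19.7  -2.6  15.3] 0.1
[[20.4, 2.7, -14.4, -0.1]]
```

```bash
python3 -m crank '[[[8,0,3,0,135],[8,0,3,0,135],[8,0,3,0,135]]]'; python3 plan.py 390 -37 14 195.65 1;python3 -m crank '[[[8,0,2.5,0,135],[8,0,2.5,0,135],[8,0,2.5,0,135]]]'; python3 plan.py 390 -37 14 195.65 1
```

```text
clock: 17.88
eef_pos: [0.4091, -0.035, -0.0015]
tool_rot: [-0.138, 0.99, 0.001, -0.001]
ft_force: [5.2, 8.4, 15.9]
grip_width: 0.0407
now [409.1 -35.   -1.5] yaw -164.1 tilt 0.19 F [ 5.2  8.4 15.9] w 40.7 t 17.88 j6 -0.36 d [-19.1  -2.   15.5] -0.2
[[19.0, 3.3, -15.5, 0.2]]
clock: 18.25
eef_pos: [0.4081, -0.036, -0.0014]
tool_rot: [-0.141, 0.99, 0.005, 0.021]
ft_force: [5.5, 8.4, 13.4]
grip_width: 0.0403
now [408.1 -36.   -1.4] yaw -163.8 tilt 2.46 F [ 5.5  8.4 13.4] w 40.3 t 18.25 j6 -0.39 d [-18.1  -1.   15.4] -0.6
[[17.0, 4.2, -16.1, 0.6]]
```

```bash
python3 -m crank '[[[8,0,2.5,0.3,135],[8,0,2.5,0.3,135],[0,0,-14,0,135]]]'
python3 - <<'E'
from workcell import bot
for i in range(2): bot.camera("scene")
E
python3 m.py; python3 plan.py 390 -37 14 195.65 1
```

```text
clock: 18.62
eef_pos: [0.4069, -0.0361, 0.0127]
tool_rot: [-0.139, 0.99, 0.009, 0.036]
ft_force: [-0.7, 0.6, 0.4]
grip_width: 0.0401
case stop-frame (np.float64(-81.9), np.float64(-2.2)) yaw err -0.3 479 5.7
front max x [-29.9 -23.2]
TCP (np.float64(-201.4), np.float64(-13.5)) z 13.2 Fpush 0.1 F [-0.  -0.1  0.1] t 18.77
now [407.7 -36.6  13.2] yaw -164.0 tilt 4.33 F [-0.  -0.1  0.1] w 40.5 t 18.77 j6 -0.39 d [-17.7  -0.4   0.8] -0.3
[[17.0, 4.5, -2.1, 0.3]]
```

```bash
python3 -m crank '[[[-18,5,1.5,0.3,135],[-15,4,1.2,0,135],[-6,0,0.5,0,135]]]'; python3 m.py; python3 plan.py 390 -37 14 195.65 1
```

```text
clock: 19.15
eef_pos: [0.4438, -0.0161, 0.0114]
tool_rot: [-0.136, 0.99, 0.009, 0.035]
ft_force: [-0.1, 0.4, 0.5]
grip_width: 0.0403
case stop-frame (np.float64(-82.3), np.float64(-1.9)) yaw err 0.2 509 15.8
front max x [-27.2 -19.8]
TCP (np.float64(-160.4), np.float64(-3.7)) z 11.5 Fpush -0.9 F [0.9 0.1 0.6] t 19.2
now [444.5 -16.2  11.5] yaw -164.4 tilt 4.19 F [0.9 0.1 0.6] w 40.3 t 19.2 j6 -0.33 d [-54.5 -20.8   2.5] 0.1
[[57.8, -5.4, -6.7, -0.1]]
```

```bash
python3 -m crank '[[[-8,0,0.5,0,135],[-8,0,0.5,0,135]]]'; python3 m.py; python3 plan.py 390 -37 14 195.65 1
```

```text
clock: 19.45
eef_pos: [0.4503, -0.0138, 0.009]
tool_rot: [-0.135, 0.991, 0.007, 0.025]
ft_force: [-11.8, -3.9, 9.0]
grip_width: 0.0402
case stop-frame (np.float64(-79.3), np.float64(-1.5)) yaw err -0.4 474 9.0
front max x [-29.7 -26.1]
TCP (np.float64(-153.4), np.float64(-2.9)) z 8.9 Fpush 7.7 F [-7.3 -2.2  2.6] t 19.5
now [451.1 -13.5   8.9] yaw -164.5 tilt 3.04 F [-7.3 -2.2  2.6] w 40.0 t 19.5 j6 -0.32 d [-61.1 -23.5   5.1] 0.2
[[64.8, -6.3, -8.5, -0.2]]
```

```bash
python3 -m crank '[[[-10,0,-1,0,135]]]'; python3 m.py; python3 plan.py 390 -37 14 195.65 1
```

```text
clock: 19.62
eef_pos: [0.4538, -0.0123, 0.0089]
tool_rot: [-0.134, 0.991, 0.007, 0.019]
ft_force: [-12.2, -4.5, 9.3]
grip_width: 0.04
case stop-frame (np.float64(-78.3), np.float64(-0.4)) yaw err 0.5 457 4.0
front max x [-29.8 -25.1]
TCP (np.float64(-148.2), np.float64(-2.5)) z 9.1 Fpush 2.7 F [-2.4 -1.7 -3.1] t 19.68
now [456.  -11.6   9.1] yaw -164.6 tilt 2.46 F [-2.4 -1.7 -3.1] w 40.2 t 19.68 j6 -0.31 d [-66.  -25.4   4.9] 0.2
[[70.1, -6.9, -7.9, -0.2]]
```

```bash
cat > hold.py <<'E'
import sys
from workcell import bot
import numpy as np
b=np.deg2rad(15.65)
for i in range(int(sys.argv[1])):
    bot.camera("scene");o=bot.get_obs();d=np.array(o["eef_pos"][:2])*1000-[598,30.7]
    print(round(d@[np.cos(b),np.sin(b)],1),round(o["eef_pos"][2]*1000,1),"Fpush",round(-float(np.array(o["ft_force"][:2])@[np.cos(b),np.sin(b)]),1),"Fz",round(o["ft_force"][2],1))
E
python3 -m crank '[[[-8,0,-0.5,0,135]]]' | grep -v rot; python3 hold.py 4; python3 m.py;  python3 - <<'E'
from h import *
c=pickle.load(open("last.pkl","rb"))
cv2.imwrite("pics/s14.png",cv2.resize(c["img"][140:260,210:350],None,fx=5,fy=5,interpolation=2))
E
python3 plan.py 390 -37 14 195.65 1
```

```text
clock: 19.8
eef_pos: [0.4576, -0.0108, 0.0086]
ft_force: [-12.1, -3.9, 9.6]
grip_width: 0.0399
-145.5 8.6 Fpush 5.4 Fz 2.2
-144.9 8.6 Fpush 6.2 Fz 3.3
-144.8 8.6 Fpush 6.5 Fz 3.7
-144.8 8.6 Fpush 6.7 Fz 3.3
case stop-frame (np.float64(-77.7), np.float64(-0.3)) yaw err 1.5 449 0.1
front max x [-30.1 -26.2]
TCP (np.float64(-144.8), np.float64(-2.0)) z 8.6 Fpush 7.7 F [-7.2 -2.7  3.5] t 20.05
now [459.1 -10.3   8.6] yaw -164.6 tilt 1.96 F [-7.2 -2.7  3.5] w 40.5 t 20.05 j6 -0.3 d [-69.1 -26.7   5.4] 0.3
[[73.5, -7.4, -7.9, -0.3]]
```

View pics/s14.png

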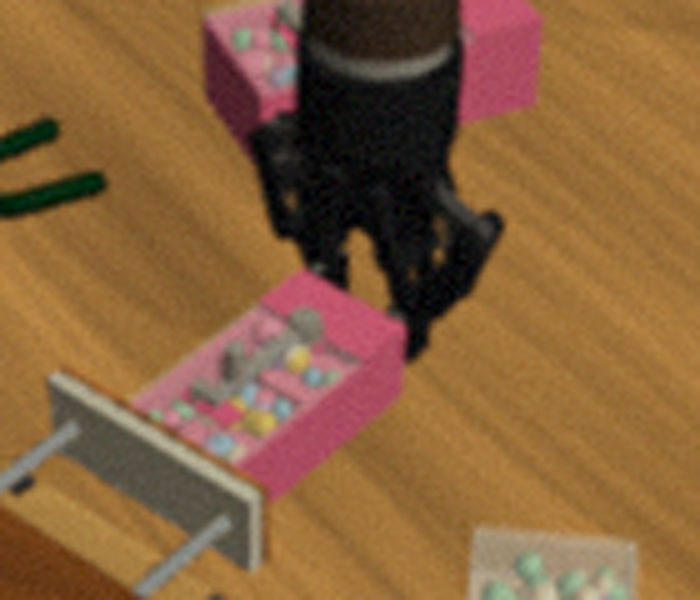

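```bash
cat > pm.py <<'E'
from workcell import bot
from h import *
b=np.deg2rad(15.65);M=np.array([[np.cos(b),-np.sin(b)],[np.sin(b),np.cos(b)]])
def plate(c):
    P=cloud(c)
    Q=P.reshape(-1,3);col=c["img"].reshape(-1,3).astype(int)
    s=(Q[:,:2]*1000-[598,30.7])@M
    pk=(col[:,2]-col[:,1]>25)&(col[:,0]-col[:,1]>5)
    k=(Q[:,2]>.056)&(Q[:,2]<.066)&(np.abs(s[:,1])<56)&(s[:,0]>-20)&(s[:,0]<60)&~pk
    k2=k&(np.abs(s[:,1])>38)
    f=lambda k:(k.sum(),np.percentile(s[k,0],[5,50,95]).round(1) if k.sum() else None, np.polyfit(s[k,1],s[k,0],1).round(3) if k.sum()>5 else None)
    return f(k)
def casefront(c):
    Q=cloud(c).reshape(-1,3);col=c["img"].reshape(-1,3).astype(int);s=(Q[:,:2]*1000-[598,30.7])@M
    pk=(col[:,2]-col[:,1]>25)&(col[:,0]-col[:,1]>5)&(Q[:,2]>.04)&(Q[:,2]<.05)&(np.abs(s[:,1])<50)&(s[:,0]>-150)&(s[:,0]<50)
    return (pk.sum(),np.percentile(s[pk,0],[99]).round(1),np.percentile(s[pk,1],[1,99]).round(1)) if pk.sum()>5 else None
if __name__=="__main__":
    d=pickle.load(open("cams.pkl","rb"))
    for n in("top","scene"):
        print(n,"rest",plate(d[n]));c=bot.camera(n);print(n,"now ",plate(c),casefront(c));cv2.imwrite(f"pics/now_{n}.png",cv2.resize(c["img"][100:260,180:380],None,fx=4,fy=3.75,interpolation=2))
E
python3 pm.py
```

```text
top rest (np.int64(203), array([ 1.4,  6.8, 12.7]), array([-6.000e-03,  6.876e+00]))
top now  (np.int64(197), array([ 1.6,  6.8, 12.5]), array([-0.007,  6.955])) (np.int64(167), array([-5.5]), array([-32.5,  23.6]))
scene rest (np.int64(256), array([ 1.8,  8.8, 14.5]), array([-8.000e-03,  8.649e+00]))
scene now  (np.int64(253), array([ 1.9,  9.2, 14.3]), array([-3.000e-03,  8.613e+00])) (np.int64(421), array([-14.2]), array([-30.9,  30.5]))
```

View pics/now_top.png

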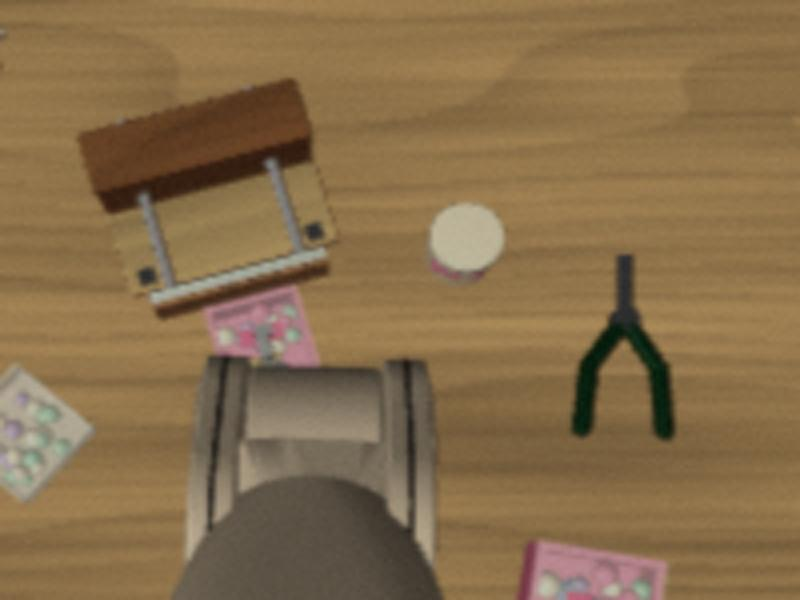

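The top view shows the case square to the plate, its front edge about 6 mm short and the plate at rest. I'll continue in small pushes.

```bash
python3 -m crank '[[[-12,0,-1,0,135]]]' | grep -v rot; python3 hold.py 2; python3 pm.py;python3 plan.py 390 -37 14 195.65 1
```

```text
clock: 20.27
eef_pos: [0.4635, -0.0086, 0.0085]
ft_force: [-11.2, -3.7, 9.4]
grip_width: 0.0403
-137.6 8.6 Fpush 2.8 Fz -2.7
-136.9 8.5 Fpush 7.2 Fz 0.5
top rest (np.int64(203), array([ 1.4,  6.8, 12.7]), array([-6.000e-03,  6.876e+00]))
top now  (np.int64(201), array([ 4.5,  9.9, 15.7]), array([-3.000e-03,  9.981e+00])) (np.int64(122), array([2.2]), array([-32.7,  24.4]))
scene rest (np.int64(256), array([ 1.8,  8.8, 14.5]), array([-8.000e-03,  8.649e+00]))
scene now  (np.int64(258), array([ 5.6, 12.3, 17.4]), array([-2.0000e-03,  1.1905e+01])) (np.int64(422), array([-12.]), array([-31.6,  30.8]))
now [466.7  -7.9   8.6] yaw -164.7 tilt 1.53 F [-5.  -2.3  1.9] w 40.1 t 20.48 j6 -0.29 d [-76.7 -29.1   5.4] 0.3
[[81.5, -7.8, -7.5, -0.3]]
```

```bash
python3 -m crank '[[[-12,0,-1,0,135]]]' | grep -v rot; python3 hold.py 2; python3 pm.py | grep now;python3 plan.py 390 -37 14 195.65 1
```

```text
clock: 20.6
eef_pos: [0.4689, -0.0068, 0.008]
ft_force: [-20.1, -6.7, 16.0]
grip_width: 0.0402
-132.7 8.0 Fpush 11.0 Fz 3.0
-132.4 7.9 Fpush 12.8 Fz 8.7
top now  (np.int64(198), array([ 9. , 14.5, 20.4]), array([-8.0000e-03,  1.4273e+01])) (np.int64(91), array([7.1]), array([-32.6,  24.7]))
scene now  (np.int64(267), array([ 9.4, 16.9, 21.9]), array([-9.0000e-03,  1.5902e+01])) (np.int64(422), array([-6.6]), array([-31.7,  31.2]))
now [470.9  -6.2   7.9] yaw -164.8 tilt 0.81 F [-11.1  -4.8   6.6] w 39.8 t 20.8 j6 -0.29 d [-80.9 -30.8   6.1] 0.4
[[86.0, -8.4, -7.0, -0.4]]
```

```bash
python3 -m crank '[[[-14,0,-2,0,135]]]' | grep -v rot; python3 hold.py 2; python3 pm.py | grep now;python3 plan.py 390 -37 14 195.65 1
```

```text
clock: 20.92
eef_pos: [0.4729, -0.0053, 0.008]
ft_force: [-22.5, -9.1, 16.1]
grip_width: 0.0405
-128.2 8.0 Fpush 15.2 Fz 6.1
-127.9 8.0 Fpush 17.6 Fz 10.4
top now  (np.int64(199), array([14.1, 19.6, 25.2]), array([-5.0000e-03,  1.9434e+01])) (np.int64(31), array([11.9]), array([-31.9,   7.4]))
scene now  (np.int64(265), array([14.2, 21.6, 26.7]), array([2.0000e-03, 2.0463e+01])) (np.int64(439), array([-2.5]), array([-30.5,  31.1]))
now [475.1  -4.7   8. ] yaw -164.9 tilt 0.76 F [-16.7  -7.3   8.9] w 40.1 t 21.12 j6 -0.28 d [-85.1 -32.3   6. ] 0.6
[[90.6, -9.0, -5.4, -0.6]]
```

```bash
python3 -m crank '[[[-14,0,-2,-0.3,135]]]' | grep -v rot; python3 hold.py 6; python3 pm.py | grep now;python3 plan.py 390 -37 14 195.65 1
```

```text
clock: 21.25
eef_pos: [0.4747, -0.0048, 0.0079]
ft_force: [-31.4, -12.4, 28.1]
grip_width: 0.0406
-127.6 8.0 Fpush 27.5 Fz 20.2
-127.5 8.0 Fpush 27.4 Fz 21.4
-127.4 8.0 Fpush 27.2 Fz 20.5
-127.4 8.0 Fpush 26.4 Fz 20.3
-127.4 8.0 Fpush 27.2 Fz 19.8
-127.4 8.0 Fpush 27.4 Fz 19.7
top now  (np.int64(147), array([15.1, 21.2, 26.6]), array([1.0000e-02, 2.1042e+01])) None
scene now  (np.int64(254), array([15.3, 22.7, 28. ]), array([5.0000e-03, 2.1425e+01])) (np.int64(457), array([-0.3]), array([-30.9,  31.2]))
now [475.5  -4.6   8. ] yaw -164.8 tilt 2.0 F [-25.4  -9.6  19.9] w 40.2 t 21.65 j6 -0.28 d [-85.5 -32.4   6. ] 0.4
[[91.2, -8.8, -3.1, -0.4]]
```

```bash
python3 -m crank '[[[-9,0,-3,0,135]]]' | grep -v rot; python3 hold.py 4; python3 pm.py | grep now;python3 plan.py 390 -37 14 195.65 1
```

```text
clock: 21.78
eef_pos: [0.4748, -0.0046, 0.0085]
ft_force: [-9.6, -5.5, -2.8]
grip_width: 0.04
-127.4 8.4 Fpush 12.4 Fz 0.6
-127.4 8.3 Fpush 14.8 Fz 4.0
-127.3 8.3 Fpush 13.7 Fz 3.5
-127.4 8.3 Fpush 15.0 Fz 3.9
top now  (np.int64(96), array([16.1, 22.8, 27.4]), array([9.0000e-03, 2.2607e+01])) None
scene now  (np.int64(261), array([15.8, 23.3, 28.7]), array([6.0000e-03, 2.2427e+01])) (np.int64(437), array([0.2]), array([-31.2,  31.4]))
now [475.5  -4.4   8.3] yaw -164.9 tilt 2.99 F [-13.5  -6.    3.3] w 40.2 t 22.07 j6 -0.27 d [-85.5 -32.6   5.7] 0.5
[[91.3, -9.2, -1.1, -0.5]]
```

```bash
python3 hold.py 12; python3 pm.py | grep now; python3 m.py
python3 - <<'E'
from h import *
c=pickle.load(open("last.pkl","rb"));P=cloud(c)
cv2.imwrite("pics/s15.png",cv2.resize(c["img"][150:270,190:330],None,fx=5,fy=5,interpolation=2))
b=np.deg2rad(15.65);M=np.array([[np.cos(b),-np.sin(b)],[np.sin(b),np.cos(b)]])
Q=P.reshape(-1,3);col=c["img"].reshape(-1,3).astype(int);s=(Q[:,:2]*1000-[598,30.7])@M
k=(col[:,2]-col[:,1]>25)&(col[:,0]-col[:,1]>5)&(Q[:,2]>.038)&(Q[:,2]<.055)&(np.abs(s[:,1])<28)&(s[:,0]>-125)&(s[:,0]<10)
A=np.c_[s[k]/1000,np.ones(k.sum())];r,*_=np.linalg.lstsq(A,Q[k,2],rcond=None);print("top plane slopes",r,k.sum())
# edge: left side
e=(col[:,2]-col[:,1]>25)&(col[:,0]-col[:,1]>5)&(Q[:,2]>.01)&(Q[:,2]<.036)&(s[:,1]>20)&(s[:,1]<45)&(s[:,0]>-125)&(s[:,0]<10)
print("left face",np.polyfit(s[e,0],s[e,1],1),e.sum())
E
```

```text
-127.4 8.3 Fpush 14.1 Fz 3.5
-127.4 8.3 Fpush 13.8 Fz 4.5
-127.4 8.3 Fpush 15.3 Fz 2.8
-127.4 8.3 Fpush 14.3 Fz 3.4
-127.3 8.3 Fpush 14.6 Fz 4.3
-127.4 8.3 Fpush 14.3 Fz 3.6
-127.4 8.3 Fpush 14.0 Fz 4.4
-127.4 8.3 Fpush 15.0 Fz 3.8
-127.4 8.3 Fpush 13.9 Fz 3.6
-127.4 8.3 Fpush 15.6 Fz 4.0
-127.4 8.3 Fpush 13.0 Fz 4.4
-127.3 8.3 Fpush 14.4 Fz 3.4
top now  (np.int64(97), array([16.1, 22.6, 27.1]), array([2.0000e-03, 2.2299e+01])) None
scene now  (np.int64(263), array([16.4, 23.5, 28.6]), array([-3.0000e-03,  2.2842e+01])) (np.int64(453), array([0.6]), array([-30.7,  31.4]))
case stop-frame (np.float64(-57.7), np.float64(1.4)) yaw err 2.4 457 0.1
front max x [-14.6  -9.9]
TCP (np.float64(-127.4), np.float64(-0.7)) z 8.3 Fpush 14.9 F [-13.7  -6.3   3.4] t 22.82
top plane slopes [0.00978977 0.00244504 0.04546147] 362
left face [-7.27549146e-03  2.94400336e+01] 229
```

View pics/s15.png

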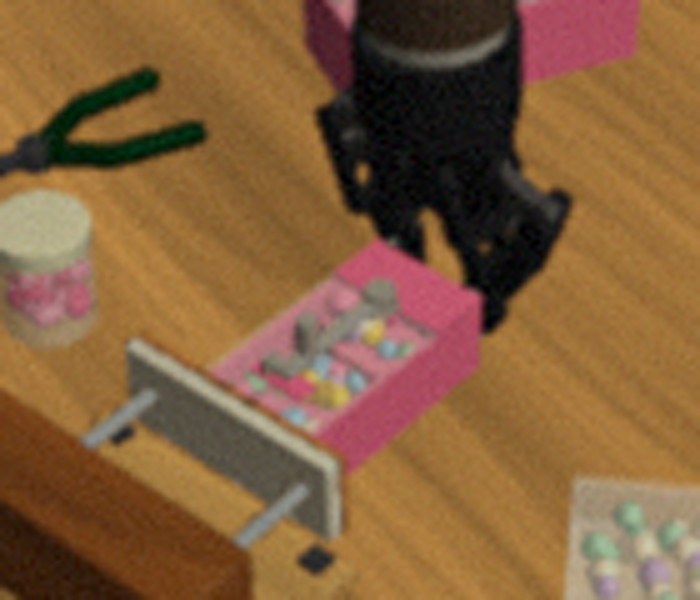

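The picture shows the case against the plate (edge about (130,345) to (340,470)), which is visibly pushed back. The hook lies along the case from (380,293) to (275,360), and the jar, bead box and pliers look untouched. Everything has been steady for over 1 s, so I'm handing in.

```bash
python3 -c "
from workcell import bot
bot.job_done();o=bot.get_obs();print(o['clock'],o['ft_force'])"
```

```text
the job is handed in; nothing more can be done
the job is handed in; nothing more can be done
```

The hook is shut in its keeper, and the case stands against the middle of the plate with the arm still pressing it there. The job was handed in at about 23 s of the 51 s allowed. No verdict was reported.

**How it went**
- I swung the hook shut by its peg with closed fingertips.
- Gripping and sliding the case drifted the tool off vertical and tilted the case slightly (about 0.024 rad). I let go and the case settled flat again.
- I then pushed it from behind with two part-open fingers. Those jammed once as the tool leaned further. I took the lean out by pressing and dragging the fingertips on the table, which reached about 64 N at the wrist.
- The final push moved in small steps. One of them briefly peaked at about 34 N at the wrist, which I then eased off.

**Last checks, steady for more than a second before hand-in**

| Check | Measured | Limit |
|---|---|---|
| Plate pushed back | 14–16 mm, about 8.5–9.5 N on the plate | 5–15 N |
| Case off the plate's middle | about 3 mm at most | 25 mm |
| Squareness from the case's side face | under 0.01 rad | 0.08 rad |
| Case tilt | about 0.01 rad | 0.06 rad |

- **Hook:** it still looks shut in the last picture. I only measured its angle right after closing, at about −0.02 rad.
- **Bystanders:** the pliers, bead box and jar look unmoved, by eye only.

**Where the checks disagreed**
- The wrist read about 14 N of push while the plate's travel gives about 9 N. I put the difference down to table friction, so the plate force is worked out from its travel, not felt directly.
- With the plate hiding part of the case, the fit to the top of the case gave 2.4° (0.04 rad) of skew. I trusted the side face over it, and both are within the limit.

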